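# Stop the lathe, draw the dowel from its spindle, clear the work, reset the stop

## Task

Shut down the wood lathe and clear it: first push the red mushroom stop fully down so that it stays down, then draw the long dowel out of the hollow spindle, pull by pull over the V rests, and lay it in the narrow channel of the grey tray, with every turned leg that is on the bench lying flat in the tray's wide compartment. Only when all the work is put away, turn the stop clockwise as far as it goes so that it comes back up. Leave the tin and the gouge where they are.

Things in the scene. Friction and masses are not known exactly. Their poses are not given: they have to be found in the camera images.
- lathe: Fixed green bench lathe. Origin on the bench top exactly below the spindle's mouth; z up; +y runs along the level spindle into the headstock, so the dowel is drawn out towards -y; -x is the side nearer the robot. Headstock 150 mm wide (x +-75 mm), y 60 to 360 mm, 200 mm high. Bed 100 mm wide, 50 mm high, y -310 to 60 mm, under the axis; rest feet on it 58 mm high.
- mouth (a point): Centre of the spindle's open mouth, on its axis 125 mm above the bench (axes as the lathe's). The steel nose is a tube of 60 mm outside diameter from y=0 to 60 mm; its bore has a V-shaped liner that carries the dowel centred on the axis.
- rest1 (a point): First fixed steel V rest, on the spindle axis 140 mm out from the mouth (axes as the lathe's): 12 mm thick along y, 95 mm wide. It carries the drawn dowel about 1 mm below the spindle axis. Its arms rise 21 mm above the axis, so fingers straddling the dowel cannot pass it; the space from mouth to rest and from rest to rest is free.
- rest2 (a point): Second V rest, like the first, on the spindle axis 270 mm out from the mouth.
- dowel: Loose straight pale dowel, 24 mm diameter, 340 mm long, rounded ends, 0.12 kg. Origin at its centre, own y axis along its length (+y end is inside the spindle at the start). At the start it lies in the spindle with 50 to 80 mm sticking out of the mouth; it slides easily.
- tray: Fixed grey tray 400 mm (its x) by 278 mm (its y), origin under its centre on the bench, floor 6 mm above the bench, walls 30 mm high above the bench and 6 mm thick. A blue divider 25 mm high along x at y=-20 mm (6 mm thick) parts it into the wide compartment on the +y side (y -17 to 133 mm, for the legs) and the narrow channel on the -y side (y -133 to -23 mm, for the dowel, lying along x). Inside length 388 mm (x -194 to 194 mm).
- leg0: Loose turned furniture leg of mid-brown wood, 120 mm long along its x axis, with a square block in the middle (50 mm long, 34 x 34 mm) and slimmer turned ends (28 mm diameter or less), 0.09 kg. Origin at its centre, 17 mm above what it lies on. May be absent.
- leg1: Loose turned furniture leg of dark wood, 120 mm long along its x axis, with a square block in the middle (50 mm long, 34 x 34 mm) and slimmer turned ends (28 mm diameter or less), 0.09 kg. Origin at its centre, 17 mm above what it lies on. May be absent.
- leg2: Loose turned furniture leg of white-painted wood, 120 mm long along its x axis, with a square block in the middle (50 mm long, 34 x 34 mm) and slimmer turned ends (28 mm diameter or less), 0.09 kg. Origin at its centre, 17 mm above what it lies on. May be absent.
- stop (a joint): How far the stop is pushed down, m: 0 up, 0.009 fully down. It needs about 7 N, and stays where it is pushed; turning the head clockwise lifts it by a cam.
- stop_head (a joint): Turn of the stop's head, rad, positive clockwise seen from above: 0 at the start, 1.0 at its end stop; light friction (0.03 N m), stays where it is left. When the stop is down, turning it raises the head 9 mm, steadily, to the end of the turn.
- stop_top (a point): Centre of the top of the red stop's grip bar, on the vertical turning axis, on a yellow box on the headstock. The bar lies along this point's x axis: 40 mm long, 14 mm thick (y), 24 mm high, on a round red head 44 mm in diameter (its upper face 23 mm below this point). Pushed at the top of the bar; turned by the bar's flat sides. Yellow box 70 x 70 mm, its top 43 mm below this point while the stop is up.
- wax_tin: Bystander: round blue tin, 72 mm diameter, 50 mm high, on the bench; origin under its centre. Leave alone.
- gouge: Bystander: turning gouge 275 mm long with dark wooden handle, lying beyond the lathe; origin under its middle. Leave alone.
Mind the look-alikes: they are no part of the job. Of the things that look like the leg2, take the one that is farthest to the robot's right at the start.

How it is judged:
By the outcome, as a careful person would: the job done as asked, in the order asked, and still so for the second after the job is handed in, with the robot touching nothing.
Of leg0, leg1, leg2 only 1 to 3 are there at a start; the rules pass over those that are not, and their reading is None.
At some moment in a run one of leg0, leg1, leg2 may be knocked a few centimetres aside while the robot is not near it.
Once in a run the grip may slacken for a moment while it holds something.
It also fails if it takes over 210 s, if anything falls off the work surface, if the arm or the gripper's body presses on something with over 40 N, if the wrist force passes 120 N, or if a joint passes its speed limit or range.

## Robot

A 6-joint arm with a two-finger parallel gripper is mounted at the origin on the work surface. World frame = base frame: x ahead of the robot, y to its left, z up, the work surface at z = 0. Lengths are in m, angles in rad, forces in N, time in s.
With the tool pointing down it reaches from about 0.25 to 0.775 m from the base axis. Payload 4 kg.
Tool frame: the origin (TCP) lies midway between the tips of the shut fingers; the grasp point (between the pads) lies 19 mm behind it; y points along the fingers, x is the direction in which the jaws open and shut, and the axes are right-handed (so a half turn about y gives the same grasp; the last joint's range is limited). The gripper opens to 94 mm and grips with 3 to 60 N. Pads are 16 mm wide; open, the fingers measure 119 mm over their backs; the gripper's body (75 mm by 177 mm) begins 78 mm behind the grasp point.
Start: joints at [1.165, 0.087, 1.371, -0, 1.684, -0.103], TCP at [0.164, 0.525, 0.206] pointing down, gripper open.
Joint ranges: [-3.1, 3.1], [-0.76, 2.03], [0.27, 2.55], [-1.08, 4.22], [0.17, 2.65], [-2.57, 2.57]. Speed limits (rad/s): [2.79, 2.79, 3.14, 3.14, 3.14, 3.14].

## Interface

Orientations are given as [roll, pitch, yaw] about the fixed x, y, z axes, in that order (R = Rz(yaw) Ry(pitch) Rx(roll)).
In Python, from bench import robot gives the robot as it stands.
- The arm moves only by the shell command python3 -m creep 'ROWS'. ROWS is JSON, a list of rows, each a list of 7 numbers: the shift along the tool's x, y, z in mm, then the turn, a rotation vector about the tool's x, y, z in degrees, then the closure in counts, from 0 (fully open) to 255 (shut). A call has 1 to 5 rows; each row is the pose to reach, as a shift and turn from the pose commanded when the call began, along the tool's axes at that moment; what a row does not reach only later rows make up. A row lasts 1/8 s, in which the tool goes at most 62.5 mm and 10.7 degrees, less where a joint would pass 70% of its speed; a pose out of reach is approached as far as the arm can. A call with a gripper value outside its range is refused whole. The fingers move at their own pace and stop on an object; the grip force is fixed at half the most. Time passes only in rows, so rows that repeat a pose let the fingers close. It gives the time, the measured TCP pose, the force and the opening at its end, in the units of the state.
- robot.get_obs(): the state, without advancing time (a new reading comes with each control period).
- robot.snapshot(name): name is "scene" or "top" or "wrist"; returns a dict with "color" (480x640x3 uint8, blue, green, red), "fx", "fy", "cx", "cy" (pixels), "world_from_camera" (4x4, takes a point from camera to world coordinates); the wrist camera has in their place "mount" (4x4, takes a point from camera to tool coordinates, whose origin is the TCP and whose axes are the tool frame's). Camera axes: x right, y down, z forward; pixel columns grow to the right and rows downward; lengths in m; the calibration is good to about 2 mm. The wrist camera is an equidistant fisheye: a pixel r from the principal point sees the ray r / f radians off the axis. A picture is of the moment at which its call begins: read the wrist's pose just before it. There is no depth.
- robot.close_job(): hands the job in, once; it reports no verdict.
Trained networks look in the newest picture that a camera, given by its name, has taken for a name from the list of things; names that differ only in an ending like _2 or _b are one class to them, and where a whole thing is asked for, a point or a joint stands for the part that bears it (a point fixed in the world has none). Each returns a list of dicts, best first, with "p" (0 to 1); they miss things now and then, are a little off and sometimes report something else, mostly with a low value. They report only what shows in the picture. A call takes as long as a camera call. They do not tell look-alikes from the thing itself.
- robot.spot_in(name, camera): "point" ([x, y, z] in m, in world coordinates, good to about 4 mm: the middle of the surface that is visible of it).
- robot.landmark_of(name, camera): "point" ([x, y, z] in m, in world coordinates, good to about 4 mm: a listed point, or the origin of a listed thing).
The state is a dict: "time": time; "joint_positions": joint angles; "qvel": joint speeds; "joint_torque": joint torques, N m; "tool_pos": TCP position; "ee_rot": TCP orientation; "wrist_force": force on the tool from outside, world axes, zero at the start; "wrist_torque": the same for the moment, N m; "width": finger opening in m.
Only numpy, scipy, OpenCV 4.12 (cv2) and the standard library are available. Lean on these libraries where they do the work, as an engineer would, in place of code of your own. Each camera call takes 0.05 s, during which the arm holds its last target.

## Working session

There is one attempt and no reset: what is moved stays moved. The work goes in short steps, Python scripts to look and compute and a shell command to move; the robot and the scene stay as the last step left them, time stands still between calls to the robot, and variables do not carry over. Pictures are saved under pics/ and viewed, and the job is handed in when it is done.

```bash
ls; mkdir -p pics
cat > h.py <<'E'
import cv2,numpy as np
from bench import robot
def snap(cam,fn):
    s=robot.snapshot(cam); cv2.imwrite('pics/'+fn,s['color']); return s
E
python3 - <<'E'
from h import *
o=robot.get_obs(); print(o)
for c in ['scene','top','wrist']:
    s=snap(c,c+'0.png')
    print(c,s['fx'],s['cx'],s['cy'])
    for n in ['mouth','rest1','rest2','dowel','tray','leg0','leg1','leg2','stop_top','wax_tin','gouge','lathe']:
        r=robot.landmark_of(n,c)
        print(n,[(np.round(d['point'],3).tolist(),round(d['p'],2)) for d in r[:4]])
E
```

```text
pics
{'time': 0.0, 'joint_positions': array([ 1.16490684e+00,  8.79665193e-02,  1.37223701e+00,  1.39625952e-05,
        1.68357520e+00, -1.03063555e-01]), 'qvel': array([ 7.25911706e-05,  7.23457835e-04,  5.46123211e-04, -4.96810878e-04,
       -4.41172591e-04, -1.25374092e-03]), 'joint_torque': array([ 2.51334095e-04, -3.40185463e+01, -3.02426755e+01,  7.17392773e-02,
        3.30400304e-02, -1.64226954e-04]), 'tool_pos': array([0.16378801, 0.52448429, 0.20430662]), 'ee_rot': array([-1.57055762,  0.00217305,  1.26797221]), 'wrist_force': array([-0.53358304,  0.66945303, -0.62868295]), 'wrist_torque': array([-0.04372691, -0.02894366,  0.04308947]), 'width': 0.0942774931605829}
scene 590.6908200648201 320.4723396081001 245.9806877258211
mouth [([0.669, 0.169, 0.123], 0.66)]
rest1 [([0.685, -0.102, 0.124], 0.91), ([0.673, 0.025, 0.119], 0.58)]
rest2 [([0.685, -0.102, 0.124], 0.91), ([0.673, 0.025, 0.119], 0.58)]
dowel [([0.681, -0.105, 0.125], 0.23)]
tray [([0.535, -0.357, 0.003], 0.62), ([0.67, 0.17, 0.122], 0.56)]
leg0 [([0.31, 0.179, 0.018], 0.82), ([0.275, 0.383, 0.015], 0.79), ([
[... 1187 characters left out ...]
79, 0.016], 0.94), ([0.315, 0.179, 0.018], 0.9), ([0.481, 0.232, 0.018], 0.81), ([0.471, 0.087, 0.015], 0.76)]
stop_top [([0.63, 0.278, 0.284], 0.74), ([0.669, 0.17, 0.122], 0.56)]
wax_tin [([0.42, 0.412, -0.001], 0.9)]
gouge [([0.798, -0.094, 0.002], 0.79)]
lathe [([0.674, 0.165, 0.002], 0.84), ([0.685, -0.104, 0.131], 0.58)]
wrist 371.64829954431775 321.01415637375595 244.71862022323648
mouth []
rest1 []
rest2 []
dowel []
tray []
leg0 [([0.275, 0.38, 0.02], 0.78), ([0.47, 0.546, 0.015], 0.63)]
leg1 [([0.275, 0.38, 0.02], 0.78), ([0.47, 0.546, 0.015], 0.63)]
leg2 [([0.275, 0.38, 0.02], 0.78), ([0.47, 0.546, 0.015], 0.63)]
stop_top []
wax_tin [([0.424, 0.414, 0.005], 0.81)]
gouge []
lathe []
```

View pics/scene0.png

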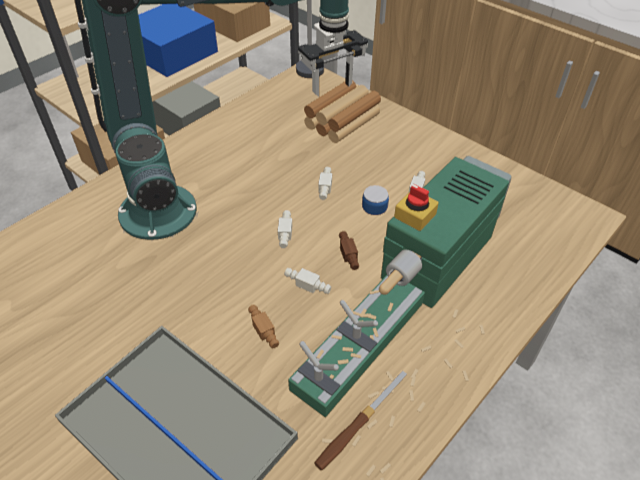

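View pics/top0.png

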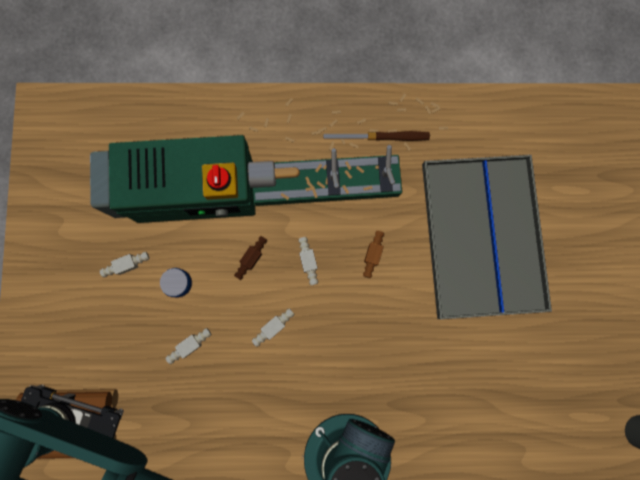

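View pics/wrist0.png

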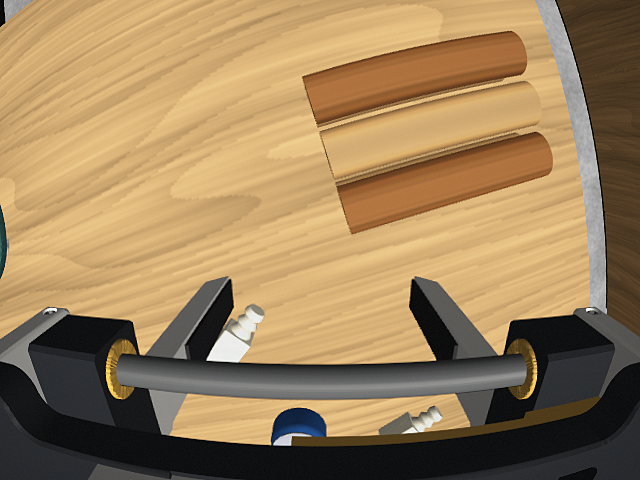

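The four white candidates in the top picture are at (309,260), (273,327), (188,346) and (124,264). The one farthest to the robot's right (−y) is (309,260). I'll confirm it in a crop and also check the stop bar.

Run:
```python
from h import *
t=cv2.imread('pics/top0.png');s=cv2.imread('pics/scene0.png')
a=cv2.resize(t[220:370,90:400],(800,387),interpolation=cv2.INTER_CUBIC)
cv2.imwrite('pics/c1.png',a)
b=cv2.resize(t[155:205,195:245],(400,400),interpolation=cv2.INTER_CUBIC)
c=cv2.resize(s[175:235,390:450],(400,400),interpolation=cv2.INTER_CUBIC)
cv2.imwrite('pics/c2.png',np.hstack([b,c]))
```

```text
(no output)
```

View pics/c1.png

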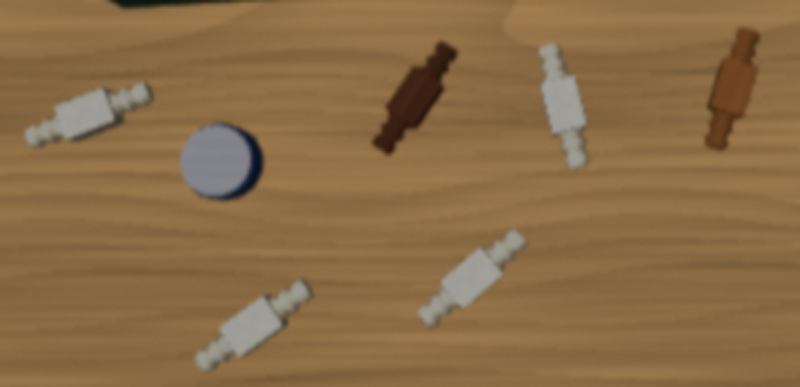

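View pics/c2.png

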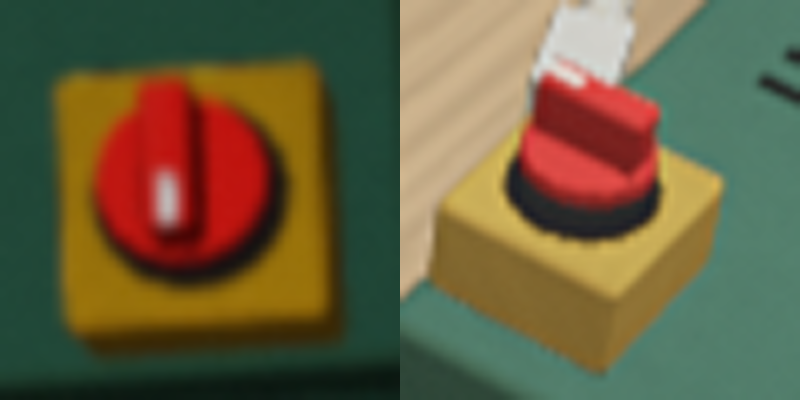

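The crop confirms leg2 is the white leg at (565,105) in the crop, which is (309,260) in the top picture. It is right of the other three white ones. The red bar runs roughly along lathe x, with its white mark towards the robot. Next I measure headings.

```bash
cat >> h.py <<'E'
from scipy.spatial.transform import Rotation as Ro
def p2w(s,u,v,z):
    T=np.array(s['world_from_camera']); d=T[:3,:3]@np.array([(u-s['cx'])/s['fx'],(v-s['cy'])/s['fy'],1])
    o=T[:3,3]; return o+d*(z-o[2])/d[2]
def w2p(s,P):
    T=np.linalg.inv(np.array(s['world_from_camera'])); q=T[:3,:3]@np.array(P)+T[:3,3]
    return s['cx']+s['fx']*q[0]/q[2], s['cy']+s['fy']*q[1]/q[2]
def go(P,yaw=None,roll=0):
    """print creep shift/turn from measured pose to TCP P, jaw yaw (tool down)"""
    o=robot.get_obs(); R=Ro.from_euler('xyz',o['ee_rot']); 
    if yaw is None: yaw=o['ee_rot'][2]
    Rt=Ro.from_euler('xyz',[-np.pi/2,0,yaw])
    d=R.inv().apply(np.array(P)-o['tool_pos'])*1000; r=(R.inv()*Rt).as_rotvec(degrees=True)
    print('shift',np.round(d,1),'turn',np.round(r,1),'| tcp',np.round(o['tool_pos'],4),'yaw %.3f'%o['ee_rot'][2],'t %.2f w %.3f F'%(o['time'],o['width']),np.round(o['wrist_force'],1))
def legpca(s,P,kind,z=0.02,half=40):
    """leg centre and axis yaw from colour mask near P (in top/scene picture)"""
    im=s['color']; u,v=[int(round(k)) for k in w2p(s,[P[0],P[1],z])]
    hsv=cv2.cvtColor(im,cv2.COLOR_BGR2HSV)
    m=np.zeros(im.shape[:2],np.uint8)
    if kind=='white': mm=(hsv[...,1]<60)&(hsv[...,2]>140)
    elif kind=='dark': mm=hsv[...,2]<85
    else: mm=(hsv[...,1]>150)&(hsv[...,2]<190)&(hsv[...,0]<15)
    m[max(0,v-half):v+half,max(0,u-half):u+half]=mm[max(0,v-half):v+half,max(0,u-half):u+half]*255
    n,l,st,c=cv2.connectedComponentsWithStats(m)
    k=1+np.argmax(st[1:,4]); ys,xs=np.where(l==k)
    W=np.array([p2w(s,x,y,z)[:2] for x,y in zip(xs,ys)])
    (cx,cy),(w,h),a=cv2.minAreaRect((W*1000).astype(np.float32))
    C=np.cov(W.T); ev,V=np.linalg.eigh(C); d=V[:,1]
    yaw=np.arctan2(d[1],d[0])
    return dict(n=len(xs),mean=W.mean(0).round(4),rect=(round(cx),round(cy),round(w),round(h)),yaw=round((yaw+np.pi/2)%np.pi-np.pi/2,3))
E
python3 - <<'E'
from h import *
s=snap('top','top1.png')
f=lambda u,v,z:np.round(p2w(s,u,v,z),4)
k=50/400
print('bar',f(195+162*k,155+82*k,.285),f(195+176*k,155+238*k,.285))
print('bar edges L',f(195+137*k,155+95*k,.285),f(195+152*k,155+235*k,.285))
print('box TL..',f(195+55*k,155+75*k,.242),f(195+320*k,155+62*k,.242),f(195+330*k,155+315*k,.242),f(195+68*k,155+333*k,.242))
print('tray divider',f(485,161,.025),f(500.5,311,.025))
print('tray corners',f(424,162,.03),f(529,157,.03),f(548,309,.03),f(439,317,.03))
print(legpca(s,[.471,.087],'white'),legpca(s,[.481,.232],'dark'),legpca(s,[.48,-.05],'brown'),sep='\n')
print(robot.get_obs()['time'])
E
```

```text
bar [0.6466 0.2811 0.285 ] [0.606  0.2769 0.285 ]
bar edges L [0.6432 0.2874 0.285 ] [0.6068 0.2829 0.285 ]
box TL.. [0.6606 0.3164 0.242 ] [0.6639 0.2467 0.242 ] [0.5955 0.2433 0.242 ] [0.591  0.3116 0.242 ]
tray divider [ 0.7284 -0.3646  0.025 ] [ 0.3474 -0.3815  0.025 ]
tray corners [ 0.7248 -0.206   0.03  ] [ 0.7372 -0.4772  0.03  ] [ 0.3511 -0.4978  0.03  ] [ 0.3345 -0.2273  0.03  ]
{'n': 409, 'mean': array([0.4775, 0.0925]), 'rect': (477, 91, 120, 33), 'yaw': np.float64(0.234)}
{'n': 508, 'mean': array([0.4847, 0.2339]), 'rect': (485, 234, 36, 117), 'yaw': np.float64(-0.584)}
{'n': 505, 'mean': array([ 0.4921, -0.0717]), 'rect': (492, -72, 35, 120), 'yaw': np.float64(-0.315)}
2.0
```

Run:
```python
from h import *
o=robot.get_obs()
go([0.164,0.525,0.35],1.268); go([.628,.278,.35],1.268); go([.628,.278,.35],1.65)
```

```text
shift [   0.  -144.5    0. ] turn [-0.  0.  0.] | tcp [0.164  0.525  0.2055] yaw 1.268 t 2.00 w 0.094 F [ 0.1 -0.1  0.4]
shift [ -97.4 -144.5 -516.5] turn [-0.  0.  0.] | tcp [0.164  0.525  0.2055] yaw 1.268 t 2.00 w 0.094 F [ 0.1 -0.1  0.4]
shift [ -97.4 -144.5 -516.5] turn [ -0.  -21.9   0. ] | tcp [0.164  0.525  0.2055] yaw 1.268 t 2.00 w 0.094 F [ 0.1 -0.1  0.4]
```

```bash
python3 -m creep '[[0,-60,0,0,0,0,255],[0,-120,0,0,0,0,255],[-10,-144,-55,0,-5,0,255],[-22,-144,-115,0,-10,0,255],[-33,-144,-175,0,-15,0,255]]' && python3 -m creep '[[-40,0,-60,0,-7,0,255],[-50,0,-120,0,-7,0,255],[-60,0,-180,0,-7,0,255],[-60,0,-240,0,-7,0,255],[-60,0,-300,0,-7,0,255]]'
python3 - <<'E'
from h import *
go([.628,.278,.31],1.65)
E
```

```text
time: 2.62
tool_pos: [0.3225, 0.4406, 0.3503]
ee_rot: [-1.572, -0.002, 1.534]
wrist_force: [-0.1, -0.7, 0.1]
width: 0.0476
time: 3.25
tool_pos: [0.6199, 0.3684, 0.35]
ee_rot: [-1.572, -0.001, 1.652]
wrist_force: [1.1, 1.4, 1.2]
width: 0.0008
shift [-90.8  39.9  -0.8] turn [0.1 0.1 0. ] | tcp [0.6199 0.3684 0.35  ] yaw 1.652 t 3.25 w 0.001 F [1.1 1.4 1.2]
```

```bash
python3 -m creep '[[-45,0,0,0,0,0,255],[-91,0,-1,0,0,0,255],[-91,40,-1,0,0,0,255],[-91,40,-1,0,0,0,255]]'
python3 - <<'E'
from h import *
snap('wrist','w2.png')
for c in ['top','scene','wrist']:
    if c!='wrist': snap(c,c+'2.png')
    print([(np.round(d['point'],4),d['p']) for d in robot.landmark_of('stop_top',c)])
go([.628,.278,.2745],1.65)
E
```

```text
time: 3.75
tool_pos: [0.6252, 0.2773, 0.304]
ee_rot: [-1.561, 0.002, 1.651]
wrist_force: [0.5, -0.2, 0.7]
width: 0.0004
[(array([0.6289, 0.2797, 0.285 ]), 0.65)]
[(array([0.6286, 0.2788, 0.2851]), 0.65)]
[(array([0.6273, 0.2792, 0.2871]), 0.84)]
shift [-1.5 37.7 -0.9] turn [0.2 0.2 0.1] | tcp [0.6269 0.2794 0.3122] yaw 1.653 t 4.05 w 0.001 F [-0.2  0.7  0.4]
```

View pics/w2.png

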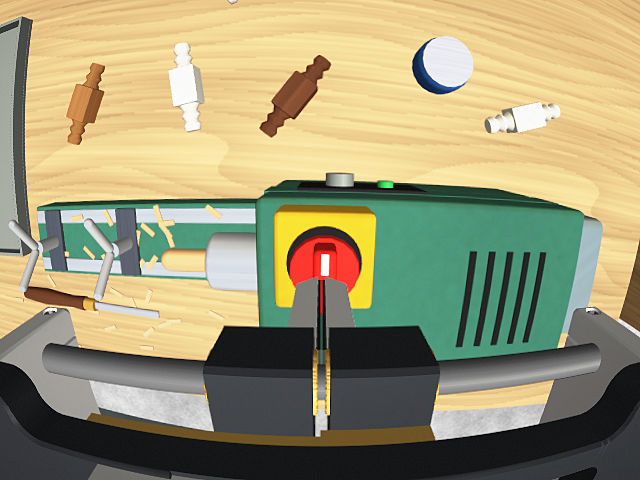

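```bash
python3 -m creep '[[0,15,-1,0,0,0,255],[0,22,-1,0,0,0,255],[0,25,-1,0,0,0,255],[0,27,-1,0,0,0,255],[0,29,-1,0,0,0,255]]'; python3 -m creep '[[0,2,0,0,0,0,255],[0,4,0,0,0,0,255],[0,6,0,0,0,0,255],[0,6,0,0,0,0,255]]'
```

```text
time: 4.68
tool_pos: [0.6272, 0.2785, 0.2821]
ee_rot: [-1.572, -0.001, 1.652]
wrist_force: [-1.8, -0.6, 5.1]
width: 0.0004
time: 5.18
tool_pos: [0.6272, 0.2785, 0.2751]
ee_rot: [-1.571, -0.0, 1.652]
wrist_force: [-2.0, -0.6, 4.4]
width: 0.0002
```

```bash
python3 -m creep '[[0,1,0,0,0,0,255],[0,2,0,0,0,0,255],[0,2,0,0,0,0,255]]'; python3 -m creep '[[0,1,0,0,0,0,255],[0,2,0,0,0,0,255],[0,2,0,0,0,0,255]]'
```

```text
time: 5.55
tool_pos: [0.6273, 0.2786, 0.2742]
ee_rot: [-1.573, -0.001, 1.652]
wrist_force: [-2.4, -0.5, 6.9]
width: 0.0003
time: 5.92
tool_pos: [0.6273, 0.2786, 0.2742]
ee_rot: [-1.575, -0.001, 1.652]
wrist_force: [-3.9, -1.3, 12.3]
width: 0.0004
```

```bash
python3 -m creep '[[0,2,0,0,0,0,255],[0,3,0,0,0,0,255],[0,3,0,0,0,0,255]]'; python3 -m creep '[[0,-20,0,0,0,0,255],[0,-45,0,0,0,0,255],[0,-60,0,0,0,0,255]]'
python3 - <<'E'
from h import *
for c in ['top','scene','wrist']:
    s=snap(c,c+'3.png')
    print([(np.round(d['point'],4),d['p']) for d in robot.landmark_of('stop_top',c)])
go([.671,.14,.26],.066)
E
```

```text
time: 6.3
tool_pos: [0.6274, 0.2787, 0.2741]
ee_rot: [-1.579, -0.002, 1.652]
wrist_force: [-5.2, -1.0, 17.2]
width: 0.0004
time: 6.68
tool_pos: [0.6281, 0.2786, 0.3277]
ee_rot: [-1.572, -0.0, 1.652]
wrist_force: [0.4, 0.7, 0.4]
width: 0.0006
[(array([0.6267, 0.2792, 0.2714]), 0.69)]
[(array([0.6273, 0.279 , 0.2742]), 0.88)]
[(array([0.6282, 0.2772, 0.2768]), 0.62)]
shift [-141.5   65.5  -32.4] turn [-0.1 90.9 -0.1] | tcp [0.6274 0.2785 0.3255] yaw 1.652 t 6.97 w 0.000 F [ 0.3 -0.7 -1. ]
```

View pics/wrist3.png

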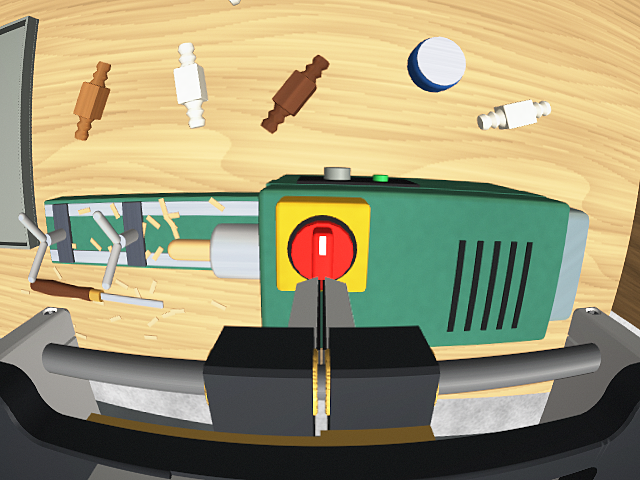

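```bash
python3 -m creep '[[-28,-10,-6,0,10,0,0],[-56,-10,-12,0,20,0,0],[-85,-10,-18,0,30,0,0],[-113,0,-25,0,40,0,0],[-141,0,-32,0,50,0,0]]';  python3 -m creep '[[0,15,0,0,10,0,0],[0,30,0,0,20,0,0],[0,50,0,0,30,0,0],[0,60,0,0,41,0,0],[0,60,0,0,41,0,0]]'
python3 - <<'E'
from h import *
for c in ['top','scene','wrist']:
    s=snap(c,c+'4.png')
    for n in ['mouth','rest1']:print(n,[(np.round(d['point'],4),d['p']) for d in robot.landmark_of(n,c)])
go([.670,.1405,.107],.064)
E
```

```text
time: 7.6
tool_pos: [0.6706, 0.1396, 0.3249]
ee_rot: [-1.568, 0.003, 0.774]
wrist_force: [0.5, -0.4, 0.1]
width: 0.0471
time: 8.22
tool_pos: [0.67, 0.1405, 0.2647]
ee_rot: [-1.571, 0.005, 0.066]
wrist_force: [-0.0, 0.8, -0.3]
width: 0.0934
mouth [(array([0.6727, 0.1649, 0.0017]), 0.72), (array([0.6675, 0.1694, 0.1224]), 0.65), (array([0.6287, 0.2787, 0.2746]), 0.44)]
rest1 [(array([ 0.6852, -0.1047,  0.1241]), 0.78), (array([0.6772, 0.0249, 0.1281]), 0.76), (array([ 0.489 , -0.076 ,  0.0167]), 0.45)]
mouth [(array([0.6697, 0.1672, 0.1211]), 0.66)]
rest1 [(array([0.6734, 0.0247, 0.1207]), 0.57), (array([ 0.6866, -0.107 ,  0.1254]), 0.57)]
mouth [(array([0.6679, 0.1648, 0.1243]), 0.92)]
rest1 [(array([0.6763, 0.0298, 0.1269]), 0.82), (array([ 0.6849, -0.1052,  0.1221]), 0.63)]
shift [-1.00e+00  1.61e+02 -1.00e-01] turn [-0.   0.   0.1] | tcp [0.6709 0.1406 0.268 ] yaw 0.064 t 8.68 w 0.094 F [0.3 0.  0.5]
```

View pics/wrist4.png

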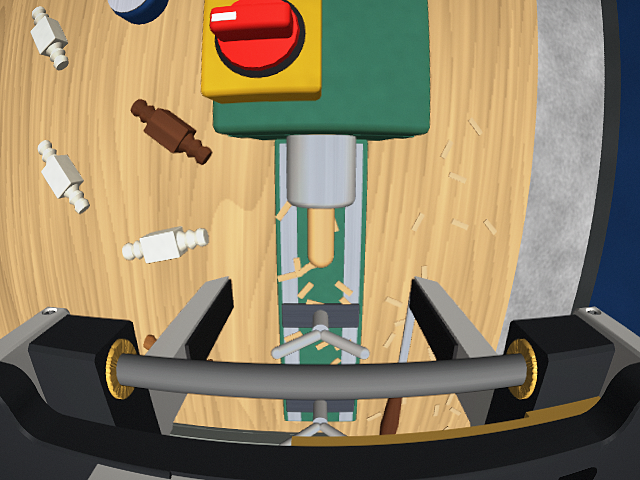

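```bash
python3 -m creep '[[-1,50,0,0,0,0,0],[-1,100,0,0,0,0,0],[-1,140,0,0,0,0,0],[-1,155,0,0,0,0,0],[-1,161,0,0,0,0,0]]'
python3 - <<'E'
from h import *
snap('wrist','wrist5.png'); snap('scene','scene5.png')
go([.670,.1405,.107],.064)
E
```

```text
time: 9.3
tool_pos: [0.6699, 0.1406, 0.1065]
ee_rot: [-1.571, -0.0, 0.064]
wrist_force: [0.1, -0.7, 0.5]
width: 0.0943
shift [-0.5  0.8 -0.1] turn [-0.  -0.   0.1] | tcp [0.6705 0.1407 0.1078] yaw 0.064 t 9.40 w 0.094 F [-0.6  1.  -0.7]
```

View pics/wrist5.png

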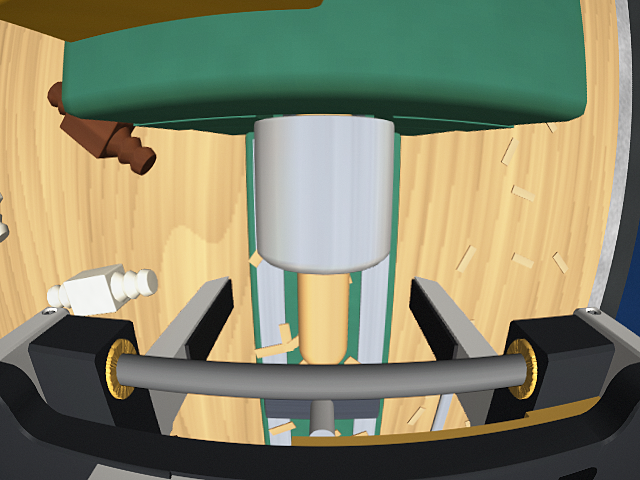

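View pics/scene5.png

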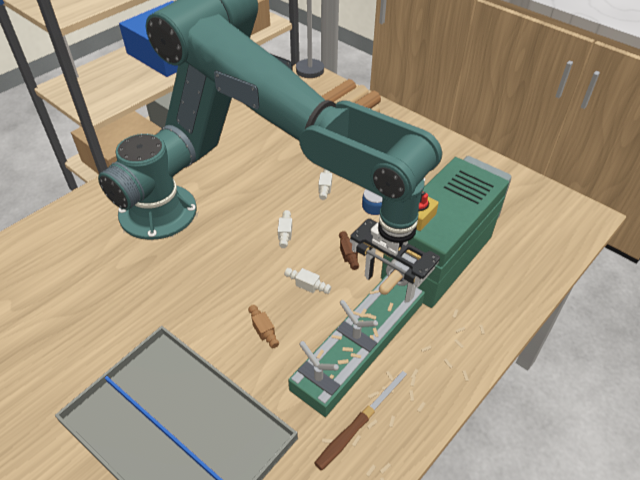

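```bash
python3 -m creep '[[0,0,0,0,0,0,255],[0,0,0,0,0,0,255],[0,0,0,0,0,0,255],[0,0,0,0,0,0,255],[0,0,0,0,0,0,255]]'
python3 - <<'E'
from h import *
y=.1685-.998*.113; x=.668+.064*.113
go([x,y,.107],.064)
E
```

```text
time: 10.02
tool_pos: [0.6697, 0.1406, 0.1065]
ee_rot: [-1.571, 0.0, 0.064]
wrist_force: [0.0, -0.3, -0.7]
width: 0.0477
shift [  0.1  -0.5 -85. ] turn [-0. -0. -0.] | tcp [0.6697 0.1406 0.1065] yaw 0.064 t 10.03 w 0.048 F [ 0.  -0.3 -0.7]
```

Still closing (width 0.048), so I'll let the fingers finish.

```bash
python3 -m creep '[[0,0,0,0,0,0,255],[0,0,0,0,0,0,255],[0,0,0,0,0,0,255],[0,0,0,0,0,0,255]]'; python3 -m creep '[[0,0,-10,0,0,0,255],[0,0,-25,0,0,0,255],[0,0,-45,0,0,0,255],[0,0,-65,0,0,0,255],[0,0,-85,0,0,0,255]]'
```

```text
time: 10.52
tool_pos: [0.6704, 0.1405, 0.1068]
ee_rot: [-1.571, -0.002, 0.064]
wrist_force: [1.4, 0.0, 0.1]
width: 0.0233
time: 11.15
tool_pos: [0.6749, 0.0537, 0.1061]
ee_rot: [-1.571, 0.001, 0.063]
wrist_force: [1.6, 0.7, 0.0]
width: 0.0234
```

```bash
python3 -m creep '[[0,0,0,0,0,0,120],[0,0,0,0,0,0,120],[0,0,0,0,0,0,120],[0,0,0,0,0,0,120]]'
python3 - <<'E'
from h import *
snap('scene','scene6.png');snap('wrist','wrist6.png')
go([.6698,.1405,.107],.064)
E
```

```text
time: 11.65
tool_pos: [0.675, 0.0564, 0.1064]
ee_rot: [-1.571, 0.0, 0.065]
wrist_force: [0.1, 0.3, -0.4]
width: 0.0499
shift [ 0.2 -0.5 84.4] turn [-0.  0. -0.] | tcp [0.6751 0.0563 0.1065] yaw 0.065 t 11.75 w 0.050 F [-0.6  1.  -0.4]
```

View pics/wrist6.png

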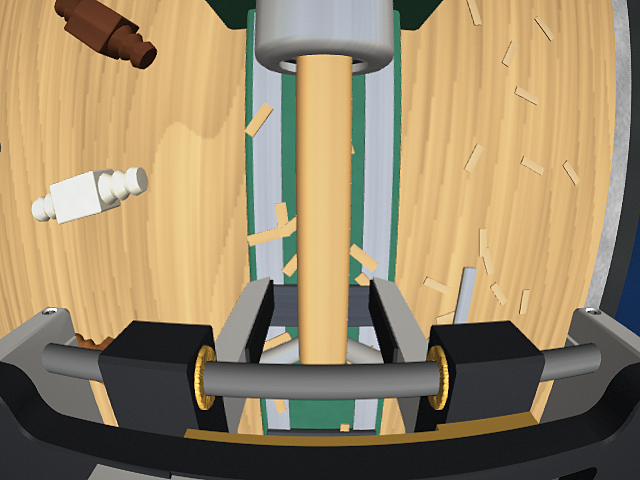

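View pics/scene6.png

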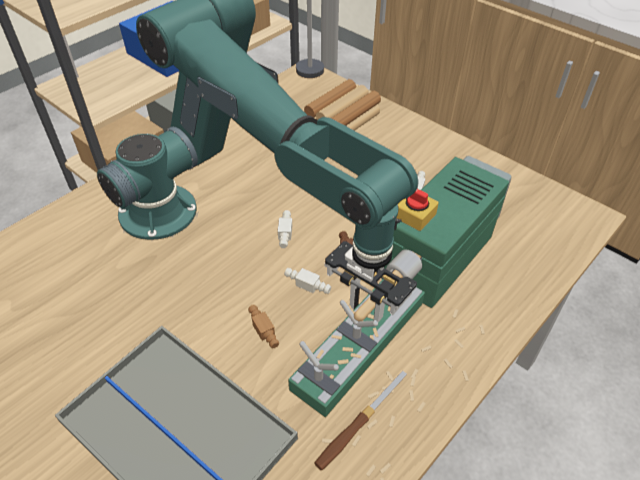

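The dowel has come out and its front has reached rest1. Second pull.

```bash
python3 -m creep '[[0,0,40,0,0,0,120],[0,0,75,0,0,0,120],[0,0,85,0,0,0,120],[0,0,85,0,0,0,120]]'; python3 -m creep '[[0,0,0,0,0,0,255],[0,0,0,0,0,0,255],[0,0,0,0,0,0,255],[0,0,0,0,0,0,255],[0,0,0,0,0,0,255]]';  python3 -m creep '[[0,0,-10,0,0,0,255],[0,0,-25,0,0,0,255],[0,0,-45,0,0,0,255],[0,0,-65,0,0,0,255],[0,0,-85,0,0,0,255]]'; python3 -m creep '[[0,0,0,0,0,0,255],[0,0,0,0,0,0,120],[0,0,0,0,0,0,120],[0,0,0,0,0,0,120],[0,0,0,0,0,0,120]]'
python3 - <<'E'
from h import *
snap('scene','scene7.png');snap('wrist','wrist7.png')
go([.6698,.1405,.107],.064)
E
```

```text
time: 12.25
tool_pos: [0.6697, 0.1407, 0.1065]
ee_rot: [-1.571, -0.0, 0.065]
wrist_force: [-0.1, 0.3, 0.6]
width: 0.0495
time: 12.88
tool_pos: [0.6703, 0.1399, 0.1068]
ee_rot: [-1.571, -0.001, 0.063]
wrist_force: [2.2, -1.1, -0.2]
width: 0.0234
time: 13.5
tool_pos: [0.6751, 0.0538, 0.1063]
ee_rot: [-1.571, 0.0, 0.063]
wrist_force: [1.0, 1.9, -0.1]
width: 0.0232
time: 14.12
tool_pos: [0.675, 0.0563, 0.1064]
ee_rot: [-1.571, 0.0, 0.065]
wrist_force: [0.2, -0.1, -0.2]
width: 0.0497
shift [ 0.1 -0.5 84.6] turn [-0.  0. -0.] | tcp [0.6751 0.0561 0.1065] yaw 0.064 t 14.22 w 0.050 F [-0.   0.6 -0.4]
```

View pics/scene7.png

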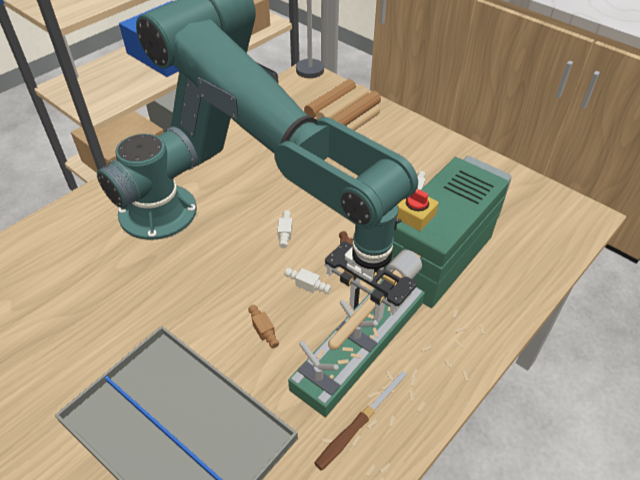

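View pics/wrist7.png

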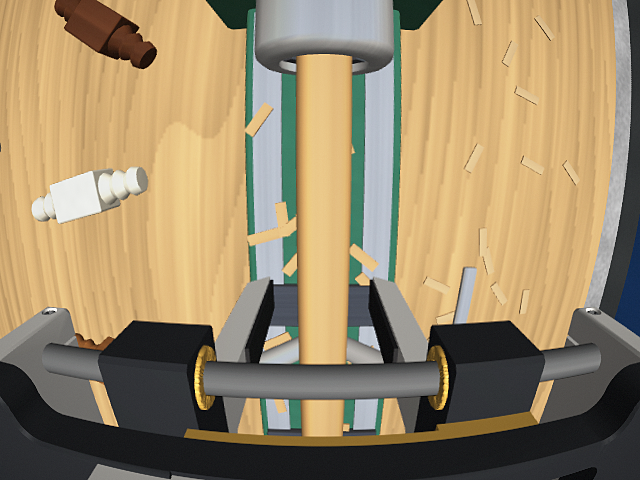

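Good, the front is out past rest1. Third pull.

```bash
python3 -m creep '[[0,0,40,0,0,0,120],[0,0,75,0,0,0,120],[0,0,85,0,0,0,120],[0,0,85,0,0,0,120]]'; python3 -m creep '[[0,0,0,0,0,0,255],[0,0,0,0,0,0,255],[0,0,0,0,0,0,255],[0,0,0,0,0,0,255],[0,0,0,0,0,0,255]]';  python3 -m creep '[[0,0,-10,0,0,0,255],[0,0,-25,0,0,0,255],[0,0,-45,0,0,0,255],[0,0,-65,0,0,0,255],[0,0,-85,0,0,0,255]]'; python3 -m creep '[[0,0,0,0,0,0,255],[0,0,0,0,0,0,120],[0,0,0,0,0,0,120],[0,0,0,0,0,0,120],[0,0,0,0,0,0,120]]'
python3 - <<'E'
from h import *
snap('scene','scene8.png');snap('wrist','wrist8.png')
go([.674,.05,.24],.064)
E
```

```text
time: 14.72
tool_pos: [0.6697, 0.1406, 0.1064]
ee_rot: [-1.571, 0.0, 0.065]
wrist_force: [0.1, -0.8, 0.4]
width: 0.05
time: 15.35
tool_pos: [0.6704, 0.1399, 0.1068]
ee_rot: [-1.571, -0.002, 0.063]
wrist_force: [2.8, -0.9, 0.0]
width: 0.0234
time: 15.98
tool_pos: [0.6754, 0.0541, 0.1067]
ee_rot: [-1.57, -0.001, 0.063]
wrist_force: [2.2, 2.6, 1.3]
width: 0.0235
time: 16.6
tool_pos: [0.6748, 0.0563, 0.1062]
ee_rot: [-1.571, 0.001, 0.065]
wrist_force: [-0.0, -0.2, -0.2]
width: 0.0498
shift [  -1.4 -133.7   -6. ] turn [-0.  0. -0.] | tcp [0.675  0.0561 0.1063] yaw 0.064 t 16.70 w 0.050 F [-0.3 -0.7  0.1]
```

View pics/scene8.png

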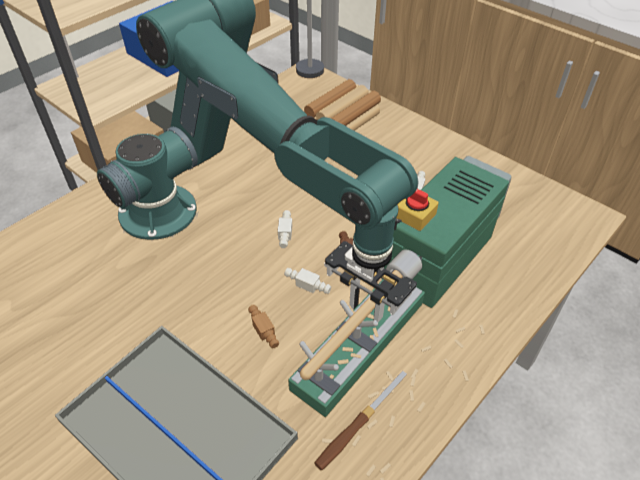

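View pics/wrist8.png

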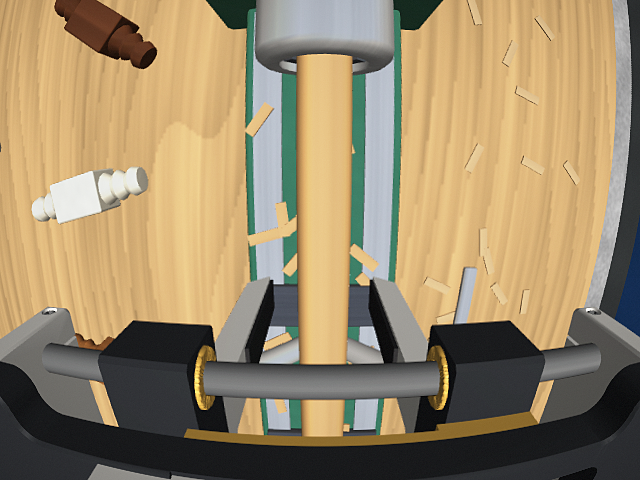

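Run:
```python
from h import *
s=snap('top','top8.png'); im=s['color']
cv2.imwrite('pics/c8.png',cv2.resize(im[130:230,240:440],(800,400),interpolation=cv2.INTER_CUBIC))
s2=snap('scene','scene8b.png')
print(p2w(s2,304,373,.124), robot.landmark_of('dowel','top'))
c=cv2.resize(s2['color'][330:400,270:370],(800,560),interpolation=cv2.INTER_CUBIC);cv2.imwrite('pics/c8b.png',c)
```

```text
[ 0.68715294 -0.14489886  0.124     ] [{'point': [0.6779, 0.0204, 0.1241], 'p': 0.64}, {'point': [0.4735, 0.0889, 0.0152], 'p': 0.54}]
```

View pics/c8b.png

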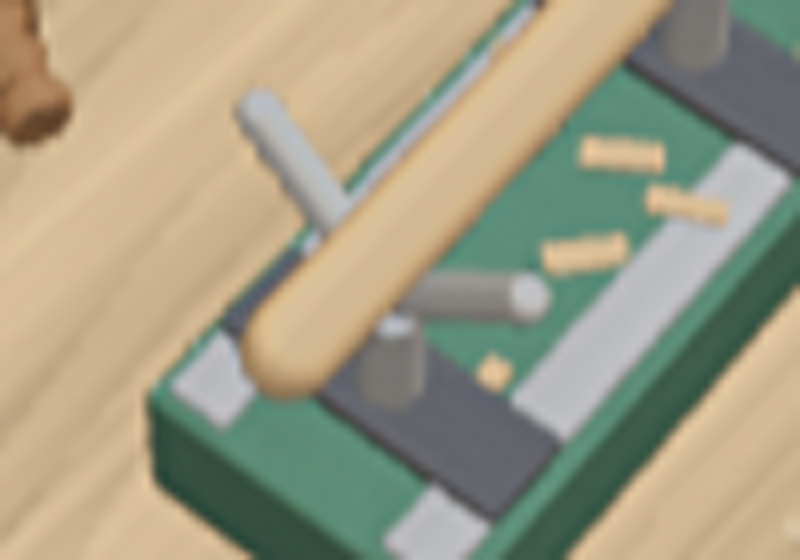

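View pics/c8.png

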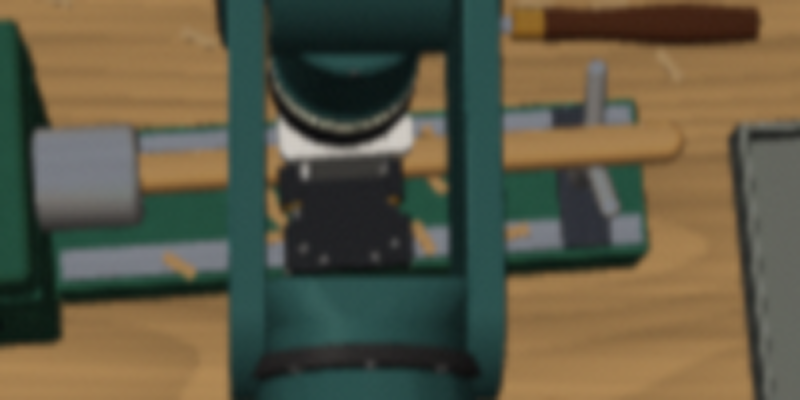

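```bash
python3 -m creep '[[0,0,35,0,0,0,120],[0,0,57,0,0,0,120],[0,0,57,0,0,0,120]]'; python3 -m creep '[[0,0,0,0,0,0,255],[0,0,0,0,0,0,255],[0,0,0,0,0,0,255],[0,0,0,0,0,0,255],[0,0,0,0,0,0,255]]';  python3 -m creep '[[0,0,-10,0,0,0,255],[0,0,-25,0,0,0,255],[0,0,-42,0,0,0,255],[0,0,-57,0,0,0,255],[0,0,-57,0,0,0,255]]'; python3 -m creep '[[0,0,0,0,0,0,120],[0,0,0,0,0,0,120],[0,0,0,0,0,0,60],[0,-50,0,0,0,0,60],[0,-110,0,0,0,0,60]]'
python3 - <<'E'
from h import *
snap('wrist','wrist9.png')
s=snap('top','top9.png');print(robot.landmark_of('dowel','top'))
s=snap('scene','scene9.png');print(robot.landmark_of('dowel','scene'))
go([.668+.064*.2,.1685-.998*.2,.22],.064)
E
```

```text
time: 17.23
tool_pos: [0.6713, 0.1142, 0.1065]
ee_rot: [-1.571, -0.0, 0.066]
wrist_force: [0.2, -0.5, -0.3]
width: 0.0497
time: 17.85
tool_pos: [0.6722, 0.1119, 0.1068]
ee_rot: [-1.572, -0.002, 0.063]
wrist_force: [3.0, -2.4, 0.2]
width: 0.0233
time: 18.48
tool_pos: [0.6752, 0.0532, 0.1063]
ee_rot: [-1.572, 0.0, 0.061]
wrist_force: [1.1, -1.6, 0.5]
width: 0.0231
time: 19.1
tool_pos: [0.674, 0.0562, 0.2154]
ee_rot: [-1.57, 0.005, 0.064]
wrist_force: [1.0, -0.8, 0.8]
width: 0.0692
[]
[{'point': [0.6862, -0.0448, 0.1224], 'p': 0.87}, {'point': [0.5354, -0.3539, 0.0022], 'p': 0.42}]
shift [  0.1  -3.5 -87.3] turn [-0.  0.  0.] | tcp [0.6751 0.0561 0.2165] yaw 0.064 t 19.35 w 0.072 F [-0.5  0.6 -1. ]
```

View pics/scene9.png

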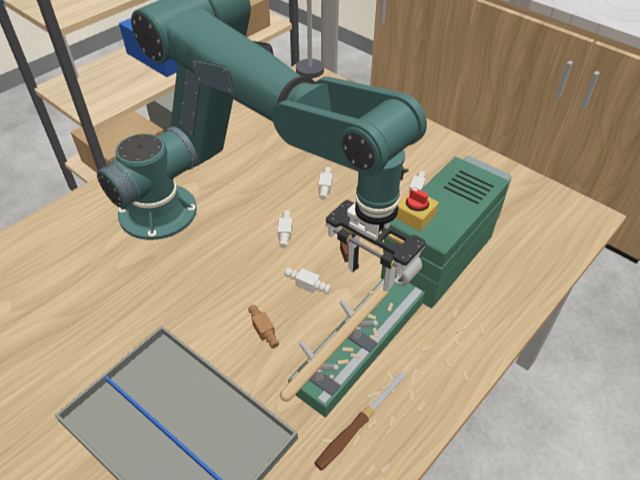

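View pics/wrist9.png

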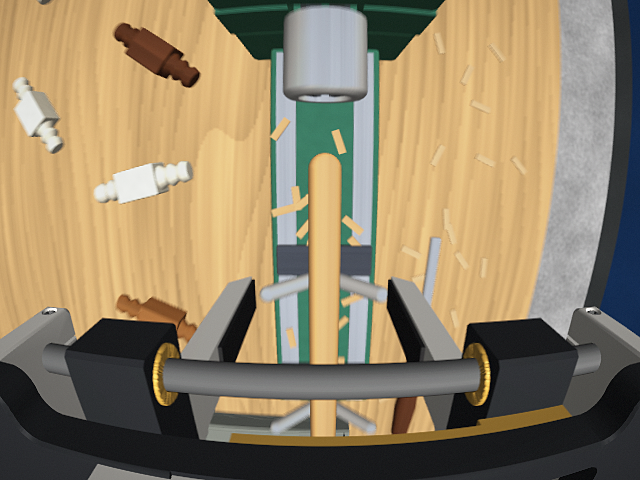

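```bash
python3 - <<'E'
from h import *
s=snap('scene','scene9b.png');print(p2w(s,286,395,.124))
go([.668+.064*.206,.1685-.998*.206,.22],.064)
go([.668+.064*.206,.1685-.998*.206,.106],.064)
E
python3 -m creep '[[0,-3,-30,0,0,0,60],[0,-3,-70,0,0,0,60],[0,-3,-93,0,0,0,60],[0,-3,-93,0,0,0,60]]'
python3 - <<'E'
from h import *
go([.668+.064*.206,.1685-.998*.206,.106],.064)
snap('wrist','wrist10.png')
E
```

```text
[ 0.69423515 -0.20128392  0.124     ]
shift [  0.7  -5.2 -93.3] turn [-0.   0.  -0.2] | tcp [0.6745 0.056  0.2148] yaw 0.064 t 19.40 w 0.072 F [-0.3 -0.3 -0.4]
shift [  1.  108.8 -93.3] turn [-0.   0.  -0.2] | tcp [0.6745 0.056  0.2148] yaw 0.064 t 19.40 w 0.072 F [-0.3 -0.3 -0.4]
time: 19.9
tool_pos: [0.6806, -0.0384, 0.2176]
ee_rot: [-1.57, 0.003, 0.061]
wrist_force: [0.1, 0.2, -0.5]
width: 0.0719
shift [  1.  111.6   1.2] turn [-0.1 -0.2 -0.2] | tcp [ 0.6806 -0.0384  0.2176] yaw 0.061 t 19.90 w 0.072 F [ 0.1  0.2 -0.5]
```

View pics/wrist10.png

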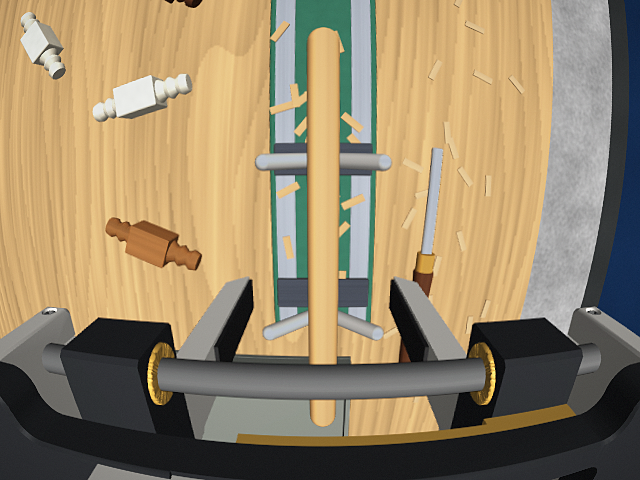

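```bash
python3 -m creep '[[1,50,1,0,0,0,60],[1,90,1,0,0,0,60],[1,105,1,0,0,0,60],[1,112,1,0,0,0,60]]'; python3 -m creep '[[0,0,0,0,0,0,255],[0,0,0,0,0,0,255],[0,0,0,0,0,0,255],[0,0,0,0,0,0,255],[0,0,0,0,0,0,255]]';python3 -m creep '[[0,0,0,0,0,0,255],[0,-20,0,0,0,0,255],[0,-60,0,0,0,0,255],[0,-110,0,0,0,0,255],[0,-140,0,0,0,0,255]]'
python3 - <<'E'
from h import *
snap('wrist','wrist11.png');snap('scene','scene11.png')
go([.54,-.433,.25],-1.52)
E
```

```text
time: 20.45
tool_pos: [0.682, -0.035, 0.1072]
ee_rot: [-1.57, 0.0, 0.065]
wrist_force: [-0.2, 0.3, 0.6]
width: 0.072
time: 21.08
tool_pos: [0.6821, -0.0361, 0.1077]
ee_rot: [-1.571, -0.0, 0.064]
wrist_force: [-0.5, -0.0, 0.5]
width: 0.0257
time: 21.7
tool_pos: [0.683, -0.0361, 0.2525]
ee_rot: [-1.572, -0.006, 0.064]
wrist_force: [0.1, 0.9, -1.0]
width: 0.0233
shift [-169.2    3.4 -386.8] turn [-0.4 90.7  0.6] | tcp [ 0.6841 -0.0362  0.2546] yaw 0.064 t 21.80 w 0.023 F [ 0.8 -0.4 -1.7]
```

View pics/wrist11.png

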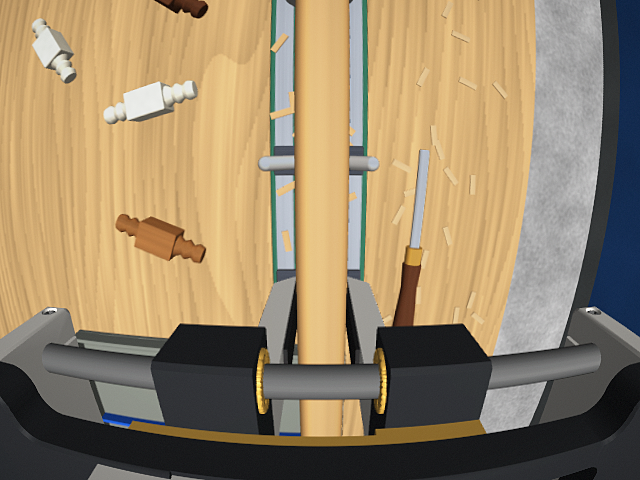

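View pics/scene11.png

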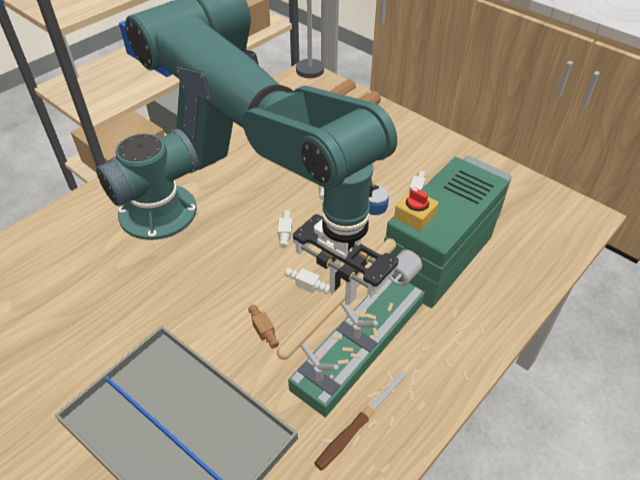

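```bash
python3 -m creep '[[-10,0,-25,0,6,0,255],[-25,0,-60,0,15,0,255],[-42,0,-100,0,24,0,255],[-62,0,-145,0,34,0,255],[-85,0,-190,0,43,0,255]]'
python3 - <<'E'
from h import *
go([.536,-.433,.25],-1.52)
E
```

```text
time: 22.42
tool_pos: [0.6084, -0.232, 0.2454]
ee_rot: [-1.571, 0.002, -0.692]
wrist_force: [1.4, 0.5, -1.4]
width: 0.0232
shift [  72.4   -4.6 -200.9] turn [ 0.1 47.5 -0.1] | tcp [ 0.6084 -0.232   0.2454] yaw -0.692 t 22.43 w 0.023 F [ 1.4  0.5 -1.4]
```

```bash
python3 -m creep '[[15,0,-42,0,9,0,255],[29,0,-85,0,19,0,255],[44,0,-125,0,28,0,255],[58,0,-165,0,38,0,255],[72,0,-201,0,47.5,0,255]]'; python3 -m creep '[[0,0,0,0,0,0,255],[0,0,0,0,0,0,255]]'
python3 - <<'E'
from h import *
s=snap('top','top12.png');snap('wrist','wrist12.png')
print(robot.landmark_of('tray','top')[:1],robot.landmark_of('dowel','top')[:1])
go([.536,-.433,.25],-1.52)
E
```

```text
time: 23.05
tool_pos: [0.5365, -0.4333, 0.2455]
ee_rot: [-1.573, 0.002, -1.522]
wrist_force: [0.3, -0.2, -1.4]
width: 0.0231
time: 23.3
tool_pos: [0.5375, -0.4316, 0.246]
ee_rot: [-1.572, 0.002, -1.515]
wrist_force: [-0.2, -0.0, -1.3]
width: 0.0234
[{'point': [0.5349, -0.3567, 0.0013], 'p': 0.78}] [{'point': [0.6856, -0.1034, 0.1261], 'p': 0.26}]
shift [ 1.9 -2.5 -2.3] turn [-0.   0.4 -0. ] | tcp [ 0.5382 -0.4309  0.2475] yaw -1.514 t 23.50 w 0.024 F [-0.2  0.8 -1.7]
```

View pics/top12.png

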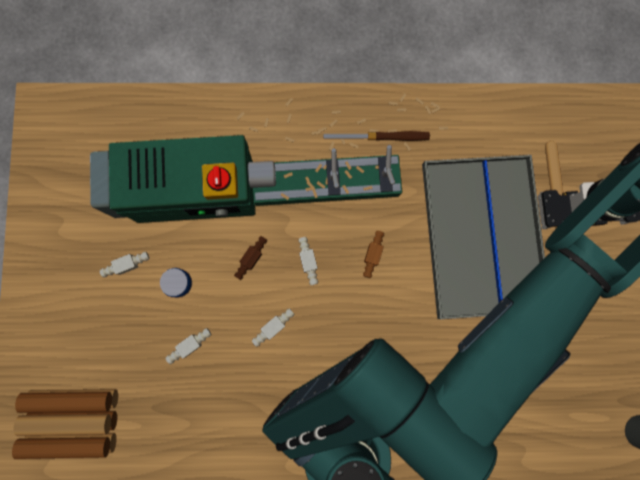

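View pics/wrist12.png

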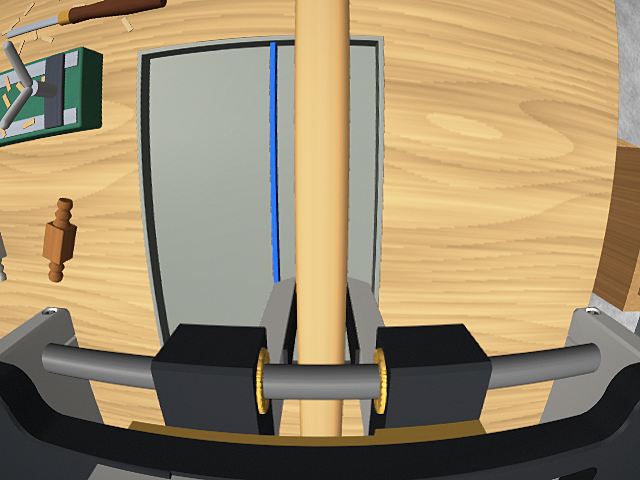

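```bash
python3 -m creep '[[2,50,-2,0,0,0,255],[2,110,-2,0,0,0,255],[2,160,-2,0,0,0,255],[2,190,-2,0,0,0,255],[2,200,-2,0,0,0,255]]'
python3 - <<'E'
from h import *
snap('wrist','wrist13.png');snap('scene','scene13.png')
go([.536,-.433,.010],-1.52)
E
```

```text
time: 24.12
tool_pos: [0.5348, -0.4322, 0.0445]
ee_rot: [-1.574, 0.004, -1.514]
wrist_force: [-0.4, 0.5, -2.4]
width: 0.0231
shift [-0.4 36.8  0.3] turn [ 0.   0.3 -0.1] | tcp [ 0.5357 -0.4335  0.0468] yaw -1.515 t 24.23 w 0.023 F [ 0.8  0.4 -0.2]
```

View pics/wrist13.png

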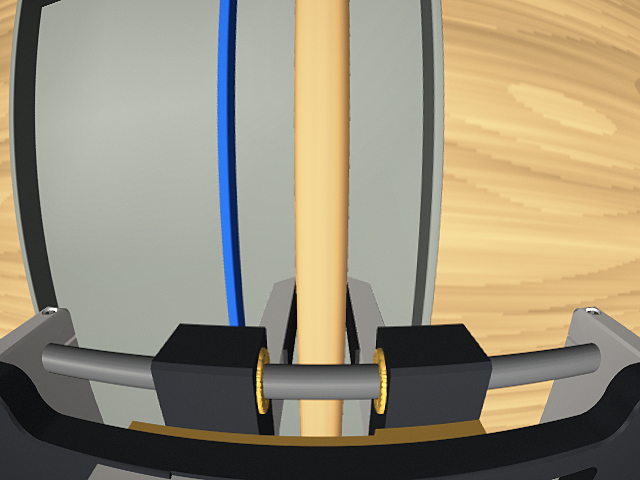

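Dowel is centred over the channel: divider at column 225, wall at 432, dowel at 322. Lowering.

```bash
python3 -m creep '[[0,15,0,0,0,0,255],[0,25,0,0,0,0,255],[0,32,0,0,0,0,255],[0,36,0,0,0,0,255],[0,37,0,0,0,0,255]]'; python3 -m creep '[[0,0,0,0,0,0,220],[0,0,0,0,0,0,190],[0,0,0,0,0,0,150],[0,0,0,0,0,0,150],[0,0,0,0,0,0,150]]'; python3 -m creep '[[0,-15,0,0,0,0,150],[0,-40,0,0,0,0,150],[0,-80,0,0,0,0,100],[0,-140,0,0,0,0,60],[0,-200,0,0,0,0,60]]'
python3 - <<'E'
from h import *
snap('wrist','wrist14.png')
s=snap('top','top14.png')
print(legpca(s,[.492,-.072],'brown'),legpca(s,[.477,.0925],'white'),legpca(s,[.4847,.2339],'dark'),sep='\n')
for n in ['leg0','dowel']:
  print(n,[(np.round(d['point'],3).tolist(),round(d['p'],2)) for d in robot.landmark_of(n,'top')])
E
```

```text
time: 24.85
tool_pos: [0.5356, -0.4342, 0.0102]
ee_rot: [-1.571, 0.0, -1.516]
wrist_force: [-0.8, -0.2, -1.8]
width: 0.0234
time: 25.48
tool_pos: [0.5358, -0.4344, 0.0108]
ee_rot: [-1.57, -0.0, -1.516]
wrist_force: [0.5, -1.3, 1.0]
width: 0.0385
time: 26.1
tool_pos: [0.5355, -0.4341, 0.2134]
ee_rot: [-1.57, -0.001, -1.516]
wrist_force: [0.9, 0.5, 0.6]
width: 0.065
{'n': 493, 'mean': array([ 0.492 , -0.0718]), 'rect': (492, -72, 35, 118), 'yaw': np.float64(-0.32)}
{'n': 450, 'mean': array([0.4771, 0.0924]), 'rect': (477, 92, 120, 34), 'yaw': np.float64(0.234)}
{'n': 492, 'mean': array([0.4845, 0.2338]), 'rect': (485, 233, 35, 116), 'yaw': np.float64(-0.586)}
leg0 [([0.489, -0.074, 0.013], 0.8), ([0.486, 0.23, 0.019], 0.73), ([0.467, 0.54, 0.017], 0.68), ([0.474, 0.087, 0.017], 0.58), ([0.269, 0.375, 0.017], 0.58)]
dowel [([0.529, -0.43, 0.02], 0.83)]
```

View pics/wrist14.png

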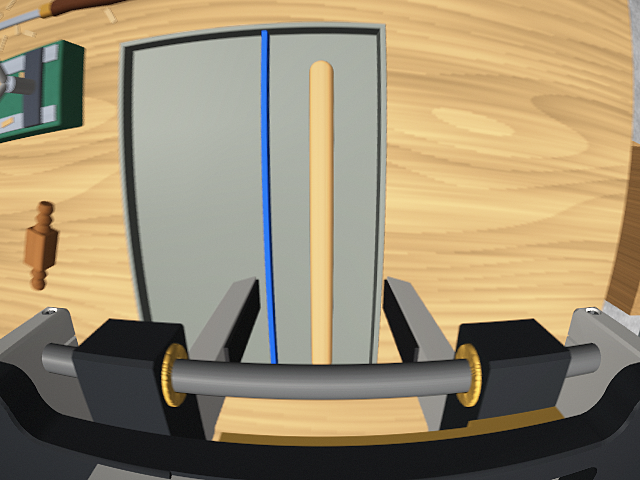

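View pics/top14.png

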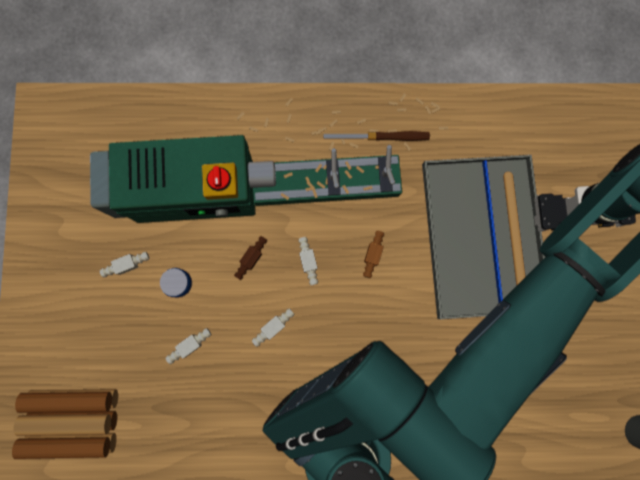

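The dowel lies in the channel (top picture, column 513). Next is leg0, the brown one.

Run:
```python
from h import *
go([.491,-.073,.14],-1.889)
```

```text
shift [-364.3   72.6  -25.8] turn [-0.3 21.4  0.2] | tcp [ 0.5365 -0.435   0.2144] yaw -1.516 t 26.30 w 0.072 F [ 0.1  0.1 -0. ]
```

```bash
python3 -m creep '[[-50,0,-4,0,3,0,60],[-105,0,-8,0,6,0,60],[-165,5,-12,0,10,0,60],[-220,20,-16,0,14,0,60],[-275,35,-20,0,18,0,60]]';python3 -m creep '[[-53,20,11,0,3.5,0,60],[-89,37,22,0,3.5,0,60],[-89,37,22,0,3.5,0,60]]'
python3 - <<'E'
from h import *
s=snap('wrist','wrist15.png')
print([(np.round(d['point'],4),d['p']) for d in robot.landmark_of('leg0','wrist')])
go([.491,-.073,.008],-1.889)
E
```

```text
time: 26.92
tool_pos: [0.4991, -0.1585, 0.1731]
ee_rot: [-1.574, 0.001, -1.832]
wrist_force: [0.6, 0.3, 0.5]
width: 0.0719
time: 27.3
tool_pos: [0.5429, -0.0776, 0.1345]
ee_rot: [-1.578, -0.0, -1.887]
wrist_force: [-0.0, -0.2, -0.7]
width: 0.0722
[(array([0.4742, 0.0901, 0.0161]), 0.92), (array([ 0.4902, -0.0759,  0.0199]), 0.61)]
shift [  9.5 129.2 -51.9] turn [ 0.2 -0.1  0. ] | tcp [ 0.5436 -0.0803  0.1371] yaw -1.890 t 27.40 w 0.072 F [ 0.3 -0.2  0.3]
```

View pics/wrist15.png

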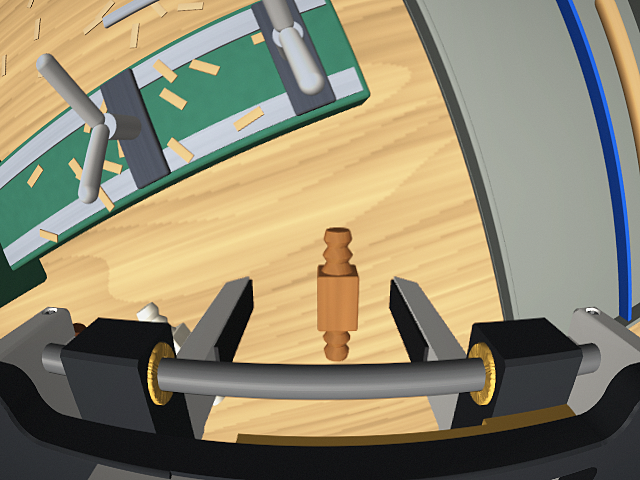

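```bash
python3 -m creep '[[9,20,-45,0,0,0,60],[9,60,-52,0,0,0,60],[9,95,-52,0,0,0,60],[9,105,-52,0,0,0,60],[9,105,-52,0,0,0,60]]'
python3 - <<'E'
from h import *
s=snap('wrist','wrist16.png')
go([.491,-.073,.008],-1.889)
E
```

```text
time: 28.02
tool_pos: [0.4924, -0.0734, 0.0337]
ee_rot: [-1.571, -0.0, -1.892]
wrist_force: [-0.2, -0.5, 0.0]
width: 0.0717
shift [ 0.3 26.7 -2.4] turn [-0.1 -0.2 -0. ] | tcp [ 0.4933 -0.0734  0.0347] yaw -1.892 t 28.07 w 0.072 F [0.5 0.  0.1]
```

View pics/wrist16.png

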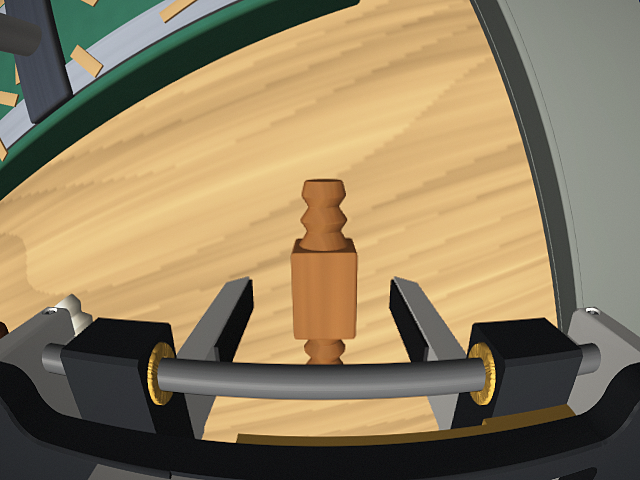

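```bash
python3 -m creep '[[0,15,-2,0,0,0,60],[0,23,-2,0,0,0,60],[0,27,-2,0,0,0,60],[0,27,-2,0,0,0,60],[0,27,-2,0,0,0,255]]'; python3 -m creep '[[0,0,0,0,0,0,255],[0,0,0,0,0,0,255],[0,0,0,0,0,0,255],[0,0,0,0,0,0,255],[0,0,0,0,0,0,255]]'; python3 -m creep '[[0,-20,0,0,0,0,255],[0,-60,0,0,0,0,255],[0,-110,0,0,0,0,255],[0,-130,0,0,0,0,255],[0,-130,0,0,0,0,255]]'
python3 - <<'E'
from h import *
s=snap('wrist','wrist17.png')
T=np.array([.536,-.355]); 
for x in (-110,0,110):
  a=.05; v=np.array([x,58])/1000; print(x,T+[v[0]*np.cos(a)-v[1]*np.sin(a),v[0]*np.sin(a)+v[1]*np.cos(a)])
go([.643,-.2916,.14],.05)
E
```

```text
time: 28.7
tool_pos: [0.4908, -0.0719, 0.0067]
ee_rot: [-1.57, 0.0, -1.891]
wrist_force: [0.1, -0.3, -0.2]
width: 0.0651
time: 29.32
tool_pos: [0.4906, -0.0721, 0.0066]
ee_rot: [-1.571, -0.0, -1.891]
wrist_force: [-0.6, -1.0, 0.6]
width: 0.0335
time: 29.95
tool_pos: [0.4918, -0.0721, 0.1383]
ee_rot: [-1.567, 0.001, -1.891]
wrist_force: [0.6, -0.3, -1.6]
width: 0.0339
-110 [ 0.42323868 -0.30257019]
0 [ 0.53310121 -0.29707248]
110 [ 0.64296374 -0.29157478]
shift [160.7  -3.6 213.8] turn [  -0.  -111.2    0. ] | tcp [ 0.4906 -0.0718  0.1364] yaw -1.891 t 30.00 w 0.034 F [-0.5 -0.5 -1.8]
```

View pics/wrist17.png

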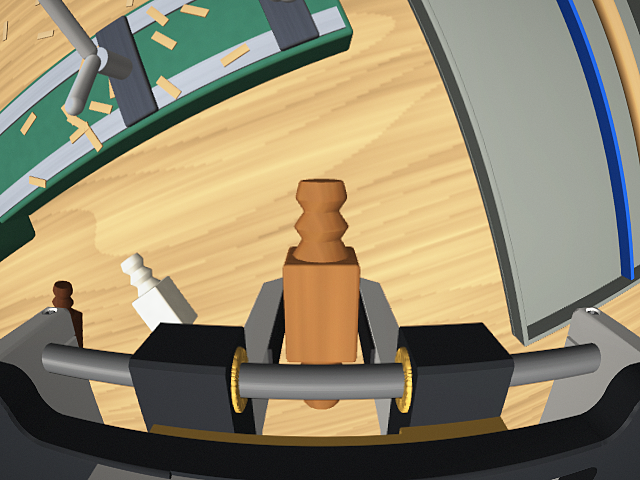

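```bash
python3 -m creep '[[14,-4,19,0,-10,0,255],[29,-4,39,0,-20,0,255],[44,-4,58,0,-30,0,255],[58,-4,78,0,-40,0,255],[73,-4,97,0,-50,0,255]]'
python3 - <<'E'
from h import *
go([.643,-.2916,.14],.05)
E
```

```text
time: 30.62
tool_pos: [0.5588, -0.1718, 0.1373]
ee_rot: [-1.573, 0.004, -1.013]
wrist_force: [0.6, 0.2, -0.5]
width: 0.0335
shift [146.2  -3.3   7.9] turn [  0.  -60.9  -0.3] | tcp [ 0.5588 -0.1718  0.1373] yaw -1.013 t 30.62 w 0.034 F [ 0.6  0.2 -0.5]
```

```bash
python3 -m creep '[[25,-3,1,0,-10,0,255],[50,-3,2,0,-20,0,255],[75,-3,4,0,-30,0,255],[100,-3,5,0,-40,0,255],[125,-3,7,0,-51,0,255]]'
python3 - <<'E'
from h import *
go([.643,-.2916,.14],.05)
E
```

```text
time: 31.25
tool_pos: [0.6305, -0.2745, 0.1399]
ee_rot: [-1.569, 0.005, -0.127]
wrist_force: [0.0, 0.5, -1.0]
width: 0.0338
shift [ 14.6  -0.2 -15.4] turn [ -0.1 -10.1  -0.3] | tcp [ 0.6305 -0.2745  0.1399] yaw -0.127 t 31.25 w 0.034 F [ 0.   0.5 -1. ]
```

```bash
python3 -m creep '[[15,0,-15,0,-10,0,255],[15,30,-15,0,-10,0,255],[15,70,-15,0,-10,0,255],[15,80,-15,0,-10,0,255],[15,80,-15,0,-10,0,255]]'
python3 - <<'E'
from h import *
s=snap('wrist','wrist18.png')
s=snap('scene','scene18.png')
go([.643,-.2916,.015],.05)
E
```

```text
time: 31.88
tool_pos: [0.643, -0.2907, 0.0612]
ee_rot: [-1.568, 0.003, 0.042]
wrist_force: [0.8, -0.1, 0.0]
width: 0.0337
shift [-1.9 49.9  0.2] turn [ 0.1 -0.5  0.1] | tcp [ 0.6448 -0.2917  0.0649] yaw 0.042 t 31.98 w 0.033 F [-0.2  0.  -0.3]
```

View pics/wrist18.png

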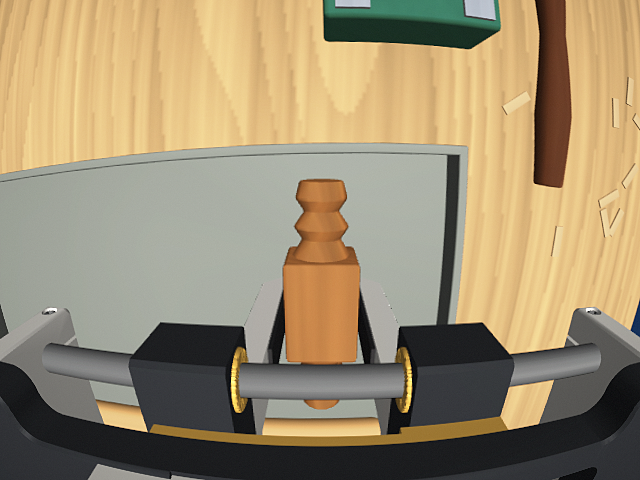

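View pics/scene18.png

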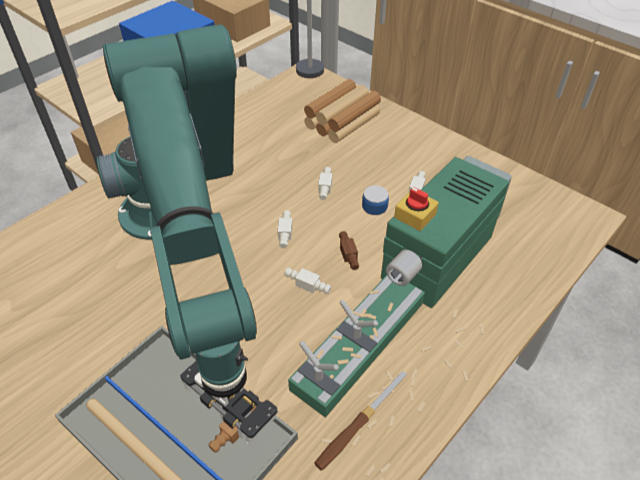

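```bash
cat >> h.py <<'E'
def w2world(s,u,v,z,o=None):
    o=o or robot.get_obs(); R=Ro.from_euler('xyz',o['ee_rot']).as_matrix(); M=np.array(s['mount'])
    dx,dy=(u-s['cx'])/s['fx'],(v-s['cy'])/s['fy']; th=np.hypot(dx,dy)
    d=np.array([np.sin(th)*dx/th,np.sin(th)*dy/th,np.cos(th)])
    d=R@M[:3,:3]@d; c=R@M[:3,3]+o['tool_pos']; return c+d*(z-c[2])/d[2]
E
python3 - <<'E'
from h import *
s=robot.snapshot('wrist')
print('wall in',w2world(s,325,154,.03),'end wall',w2world(s,455,160,.03),w2world(s,450,300,.03),'leg end',w2world(s,321,182,.085),'block far edge',w2world(s,321,250,.097))
print(robot.get_obs()['tool_pos'])
E
```

```text
wall in [ 0.64427725 -0.22156705  0.03      ] end wall [ 0.7218995 -0.219608   0.03     ] [ 0.72979665 -0.3088443   0.03      ] leg end [ 0.64230707 -0.23301246  0.085     ] block far edge [ 0.64337978 -0.25976542  0.097     ]
[ 0.64514997 -0.2918336   0.06565371]
```

```bash
python3 -m creep '[[-2,20,-5,0,-0.5,0,255],[-2,36,-5,0,-0.5,0,255],[-2,44,-5,0,-0.5,0,255],[-2,48,-5,0,-0.5,0,255],[-2,49,-5,0,-0.5,0,255]]';python3 -m creep '[[0,0,0,0,0,0,255],[0,0,0,0,0,0,140],[0,0,0,0,0,0,110],[0,0,0,0,0,0,110]]'; python3 -m creep '[[0,-20,0,0,0,0,110],[0,-60,0,0,0,0,60],[0,-110,0,0,0,0,60],[0,-160,0,0,0,0,60]]'
python3 - <<'E'
from h import *
s=snap('wrist','wrist19.png')
s=snap('top','top19.png')
print(legpca(s,[.477,.0925],'white'),legpca(s,[.4847,.2339],'dark'),sep='\n')
print([(np.round(d['point'],4),d['p']) for d in robot.landmark_of('leg0','top')])
E
```

```text
time: 32.65
tool_pos: [0.6423, -0.2963, 0.0142]
ee_rot: [-1.571, 0.0, 0.051]
wrist_force: [-0.3, 0.4, -0.6]
width: 0.0341
time: 33.15
tool_pos: [0.6425, -0.2965, 0.0149]
ee_rot: [-1.571, -0.001, 0.051]
wrist_force: [0.2, -0.2, -0.1]
width: 0.0533
time: 33.65
tool_pos: [0.6423, -0.2964, 0.1779]
ee_rot: [-1.572, -0.002, 0.05]
wrist_force: [1.2, -0.1, -0.6]
width: 0.0718
{'n': 462, 'mean': array([0.4768, 0.0923]), 'rect': (477, 92, 120, 34), 'yaw': np.float64(0.237)}
{'n': 483, 'mean': array([0.4843, 0.234 ]), 'rect': (485, 234, 35, 116), 'yaw': np.float64(-0.591)}
[(array([0.4792, 0.2342, 0.0184]), 0.93), (array([0.3133, 0.1823, 0.0187]), 0.87), (array([0.4718, 0.5421, 0.0205]), 0.73), (array([ 0.6449, -0.2993,  0.0218]), 0.67), (array([0.267 , 0.3771, 0.0183]), 0.63)]
```

View pics/wrist19.png

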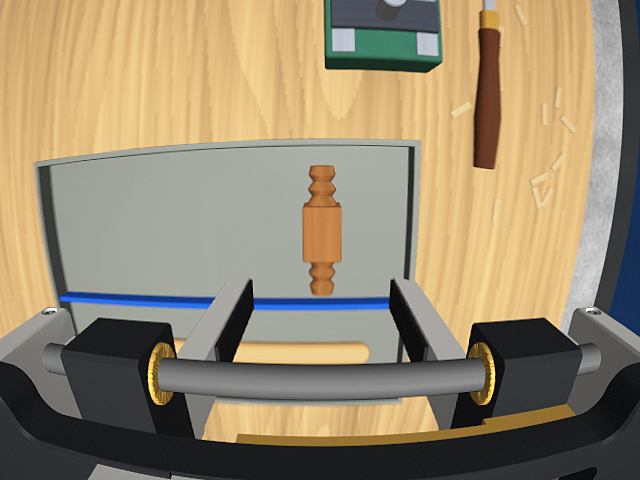

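View pics/top19.png

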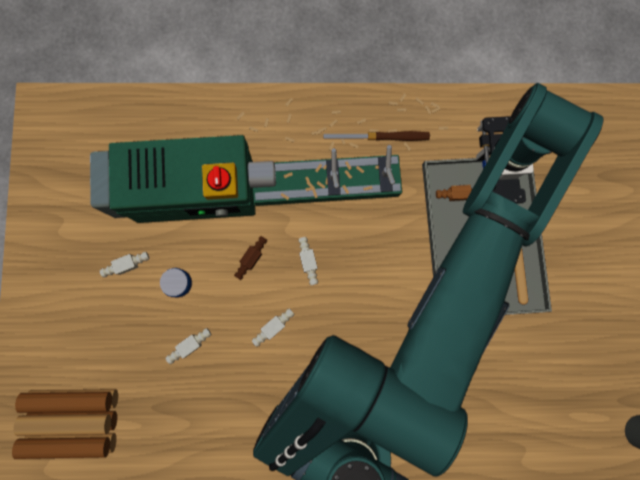

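Run:
```python
from h import *
s=robot.snapshot('wrist')
print('wall',w2world(s,322,146,.03)[:2],'leg ends',w2world(s,321,167,.02)[:2],w2world(s,321,295,.02)[:2],'div far top edge',w2world(s,323,298,.025)[:2])
go([.4765,.092,.16],-1.336)
```

```text
wall [ 0.64055501 -0.22115558] leg ends [ 0.64068195 -0.24008016] [ 0.64683394 -0.36281   ] div far top edge [ 0.64878953 -0.36378788]
shift [-146.9   16.   396.9] turn [-0.  79.4  0.3] | tcp [ 0.6432 -0.2969  0.1778] yaw 0.051 t 33.85 w 0.072 F [ 0.3  0.1 -0.5]
```

```bash
python3 -m creep '[[-14,0,40,0,8,0,60],[-29,2,80,0,16,0,60],[-46,4,125,0,24,0,60],[-63,8,170,0,32,0,60],[-80,8,215,0,40,0,60]]'
python3 - <<'E'
from h import *
go([.4765,.092,.16],-1.336)
E
```

```text
time: 34.48
tool_pos: [0.5493, -0.084, 0.1636]
ee_rot: [-1.572, 0.005, -0.652]
wrist_force: [0.4, 0.7, 0.2]
width: 0.072
shift [-164.6    4.2   95.7] turn [ 0.2 39.2 -0.2] | tcp [ 0.5493 -0.084   0.1636] yaw -0.652 t 34.48 w 0.072 F [0.4 0.7 0.2]
```

```bash
python3 -m creep '[[-35,4,20,0,9,0,60],[-75,4,43,0,18,0,60],[-115,4,66,0,28,0,60],[-150,4,87,0,37,0,60],[-165,4,96,0,39,0,60]]';  python3 -m creep '[[0,0,0,0,0,0,60],[0,0,0,0,0,0,60]]'
python3 - <<'E'
from h import *
s=snap('wrist','wrist20.png')
print([(np.round(d['point'],4),d['p']) for d in robot.landmark_of('leg2','wrist')])
go([.4765,.092,.008],-1.336)
E
```

```text
time: 35.1
tool_pos: [0.4756, 0.0921, 0.1604]
ee_rot: [-1.575, 0.001, -1.328]
wrist_force: [-0.3, -0.2, 0.2]
width: 0.072
time: 35.35
tool_pos: [0.4775, 0.0897, 0.1614]
ee_rot: [-1.573, -0.0, -1.328]
wrist_force: [-0.4, -0.7, -0.1]
width: 0.0719
[(array([0.4843, 0.2335, 0.017 ]), 0.7), (array([0.4723, 0.0898, 0.02  ]), 0.68)]
shift [ -2.8 153.9  -0.6] turn [0.1 0.4 0. ] | tcp [0.4779 0.0895 0.1619] yaw -1.329 t 35.45 w 0.072 F [ 1.6 -0.8  0.4]
```

View pics/wrist20.png

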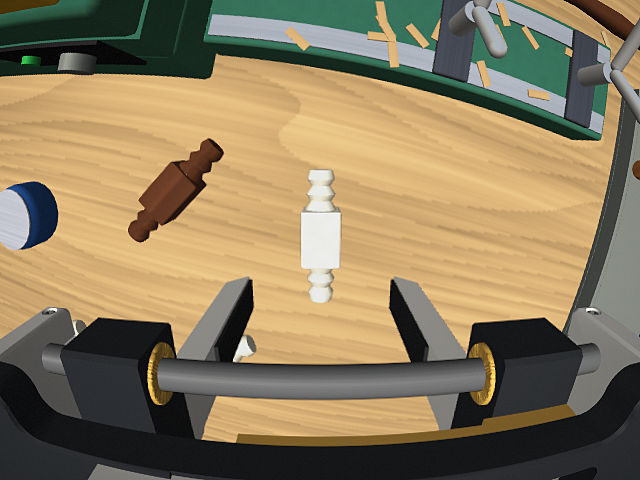

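```bash
python3 -m creep '[[0,45,-3,0,0,0,60],[0,95,-3,0,0,0,60],[0,125,-3,0,0,0,60],[0,144,-3,0,0,0,60],[0,154,-3,0,0,0,60]]'; python3 -m creep '[[0,0,0,0,0,0,60],[0,0,0,0,0,0,255],[0,0,0,0,0,0,255],[0,0,0,0,0,0,255],[0,0,0,0,0,0,255]]'; python3 -m creep '[[0,0,0,0,0,0,255],[0,0,0,0,0,0,255]]'; python3 -m creep '[[0,-20,0,0,0,0,255],[0,-60,0,0,0,0,255],[0,-110,0,0,0,0,255],[0,-130,0,0,0,0,255],[0,-130,0,0,0,0,255]]'
python3 - <<'E'
from h import *
s=snap('wrist','wrist21.png')
go([.533,-.298,.14],.05)
E
```

```text
time: 36.08
tool_pos: [0.4744, 0.0889, 0.007]
ee_rot: [-1.573, 0.0, -1.329]
wrist_force: [1.0, 0.7, -0.3]
width: 0.072
time: 36.7
tool_pos: [0.4751, 0.0897, 0.0088]
ee_rot: [-1.57, -0.0, -1.328]
wrist_force: [-0.6, 0.4, 0.3]
width: 0.0355
time: 36.95
tool_pos: [0.4751, 0.0897, 0.0088]
ee_rot: [-1.57, 0.0, -1.328]
wrist_force: [-0.5, -0.8, 1.6]
width: 0.0339
time: 37.58
tool_pos: [0.4761, 0.0898, 0.1402]
ee_rot: [-1.567, -0.001, -1.328]
wrist_force: [0.3, -0.1, -0.8]
width: 0.0341
shift [390.3  -1.7 -36.7] turn [ -0. -79.   0.] | tcp [0.4749 0.0897 0.1383] yaw -1.328 t 37.62 w 0.034 F [ 0.9  0.9 -0.6]
```

View pics/wrist21.png

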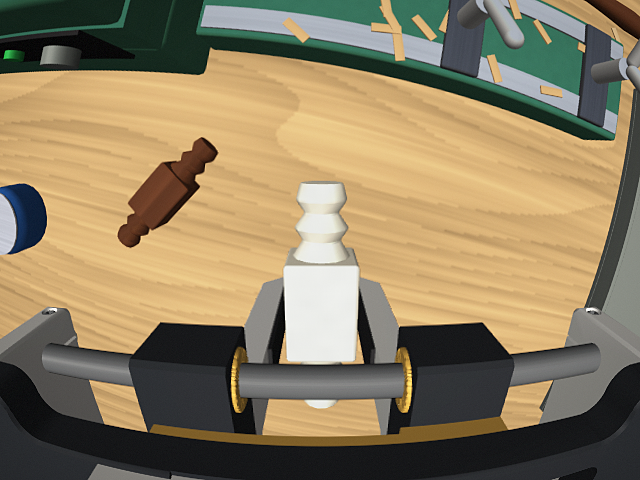

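```bash
python3 -m creep '[[35,0,-3,0,-8,0,255],[75,0,-7,0,-16,0,255],[118,0,-11,0,-24,0,255],[160,0,-15,0,-32,0,255],[200,0,-18,0,-40,0,255]]'
python3 - <<'E'
from h import *
go([.533,-.2965,.14],.05)
E
```

```text
time: 38.25
tool_pos: [0.5042, -0.1098, 0.1356]
ee_rot: [-1.572, 0.005, -0.626]
wrist_force: [0.8, -0.1, -0.0]
width: 0.0336
shift [ 132.7   -4.8 -134.5] turn [ -0.  -38.7  -0.3] | tcp [ 0.5042 -0.1098  0.1356] yaw -0.626 t 38.25 w 0.034 F [ 0.8 -0.1 -0. ]
```

```bash
python3 -m creep '[[30,-5,-30,0,-9,0,255],[60,-5,-61,0,-18,0,255],[92,-5,-93,0,-27,0,255],[120,-5,-121,0,-36,0,255],[133,-5,-134,0,-38.7,0,255]]'; python3 -m creep '[[0,30,0,0,0,0,255],[0,65,0,0,0,0,255],[0,75,0,0,0,0,255],[0,75,0,0,0,0,255]]'
python3 - <<'E'
from h import *
s=snap('wrist','wrist22.png')
print('wall in',w2world(s,325,154,.03),'leg end',w2world(s,321,182,.085))
go([.533,-.2965,.015],.05)
E
```

```text
time: 38.88
tool_pos: [0.5327, -0.2969, 0.1398]
ee_rot: [-1.568, 0.004, 0.045]
wrist_force: [-0.4, 0.9, -0.8]
width: 0.0338
time: 39.38
tool_pos: [0.533, -0.2947, 0.0665]
ee_rot: [-1.568, 0.003, 0.045]
wrist_force: [0.2, 0.4, -0.4]
width: 0.0337
wall in [ 0.53277508 -0.22500011  0.03      ] leg end [ 0.53102067 -0.23677492  0.085     ]
shift [-1.  53.3 -1.2] turn [-0.  -0.3 -0. ] | tcp [ 0.534  -0.2953  0.0683] yaw 0.045 t 39.42 w 0.033 F [0.1 0.5 0.1]
```

View pics/wrist22.png

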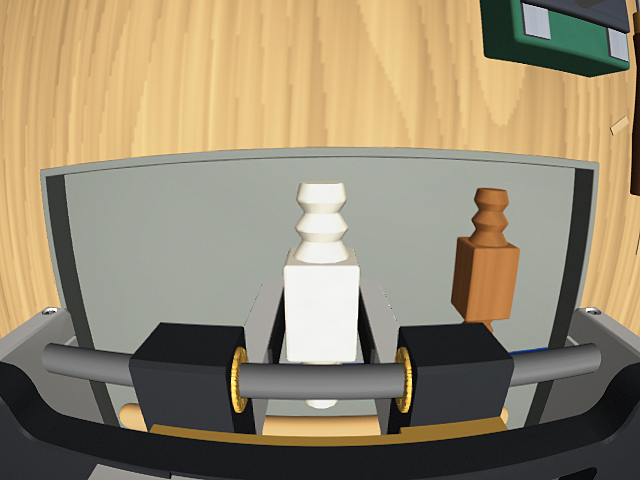

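```bash
python3 -m creep '[[-1,25,-1,0,-0.3,0,255],[-1,40,-1,0,-0.3,0,255],[-1,48,-1,0,-0.3,0,255],[-1,52,-1,0,-0.3,0,255],[-1,53,-1,0,-0.3,0,255]]';python3 -m creep '[[0,0,0,0,0,0,255],[0,0,0,0,0,0,140],[0,0,0,0,0,0,110],[0,0,0,0,0,0,110]]'; python3 -m creep '[[0,-20,0,0,0,0,110],[0,-60,0,0,0,0,60],[0,-110,0,0,0,0,60],[0,-160,0,0,0,0,60]]'
python3 - <<'E'
from h import *
s=snap('wrist','wrist23.png')
s=snap('top','top23.png')
print(legpca(s,[.4847,.2339],'dark'),sep='\n')
print([(np.round(d['point'],4),d['p']) for d in robot.landmark_of('leg0','top')])
go([.4835,.233,.16],-.588-np.pi/2)
E
```

```text
time: 40.05
tool_pos: [0.5333, -0.2966, 0.0158]
ee_rot: [-1.571, -0.001, 0.051]
wrist_force: [-0.5, 0.2, -0.6]
width: 0.0339
time: 40.55
tool_pos: [0.5332, -0.2966, 0.0157]
ee_rot: [-1.571, -0.0, 0.05]
wrist_force: [-0.5, -0.5, 0.0]
width: 0.0529
time: 41.05
tool_pos: [0.5331, -0.2965, 0.1787]
ee_rot: [-1.572, -0.001, 0.05]
wrist_force: [0.2, 0.4, 0.2]
width: 0.0715
{'n': 488, 'mean': array([0.4845, 0.2339]), 'rect': (485, 233, 35, 116), 'yaw': np.float64(-0.59)}
[(array([0.268 , 0.3768, 0.0157]), 0.83), (array([ 0.6419, -0.2985,  0.0205]), 0.8), (array([0.4833, 0.2314, 0.017 ]), 0.66), (array([ 0.5347, -0.2992,  0.0244]), 0.64), (array([0.3165, 0.18  , 0.016 ]), 0.61), (array([0.4696, 0.5414, 0.0201]), 0.59), (array([0.6763, 0.0219, 0.1293]), 0.26)]
shift [-24.8  18.2 532.9] turn [ -0.3 126.6   0.7] | tcp [ 0.5351 -0.2978  0.1819] yaw 0.051 t 41.20 w 0.072 F [-0.1  1.4 -0.5]
```

View pics/wrist23.png

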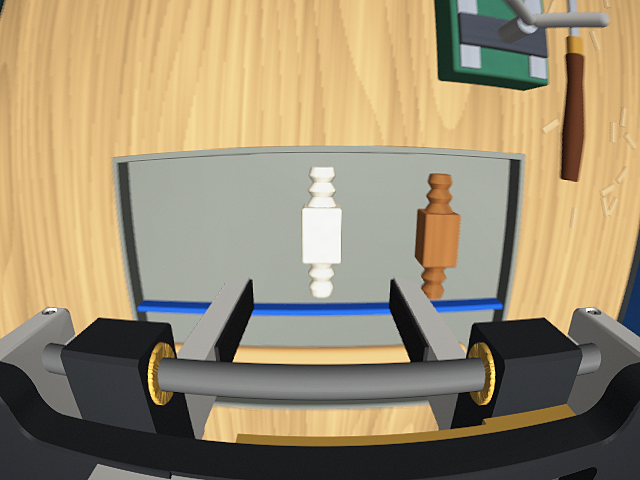

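View pics/top23.png

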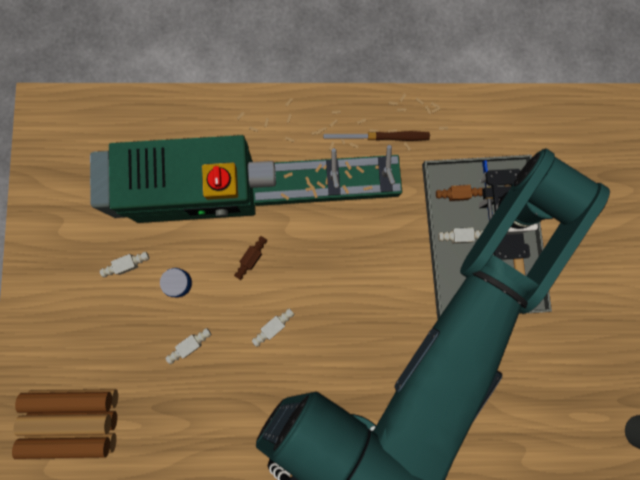

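```bash
python3 -m creep '[[-2,0,45,0,-5,0,60],[-5,5,100,0,-10,0,60],[-8,10,160,0,-15,0,60],[-11,15,215,0,-20,0,60],[-14,18,270,0,-26,0,60]]'
python3 - <<'E'
from h import *
go([.484,.233,.16],.983)
E
```

```text
time: 41.82
tool_pos: [0.504, -0.0257, 0.1562]
ee_rot: [-1.569, 0.002, 0.507]
wrist_force: [1.2, -0.6, -0.2]
width: 0.0721
shift [108.2  -3.6 235.8] turn [ -0.1 -27.2  -0.1] | tcp [ 0.504  -0.0257  0.1562] yaw 0.507 t 41.83 w 0.072 F [ 1.2 -0.6 -0.2]
```

```bash
python3 -m creep '[[23,-4,50,0,-6,0,60],[46,-4,100,0,-12,0,60],[70,-4,153,0,-18,0,60],[93,-4,205,0,-24,0,60],[108,-4,236,0,-27.2,0,60]]'; python3 -m creep '[[0,0,0,0,0,0,60],[0,0,0,0,0,0,60]]'
python3 - <<'E'
from h import *
s=snap('wrist','wrist24.png')
print([(np.round(d['point'],4),d['p']) for d in robot.landmark_of('leg1','wrist')])
go([.484,.233,.008],.983)
E
```

```text
time: 42.45
tool_pos: [0.4844, 0.2335, 0.1605]
ee_rot: [-1.569, 0.001, 0.983]
wrist_force: [-1.3, -0.9, 0.2]
width: 0.0721
time: 42.7
tool_pos: [0.4855, 0.2304, 0.1608]
ee_rot: [-1.57, 0.002, 0.978]
wrist_force: [-0.3, 0.6, 1.3]
width: 0.0721
[(array([0.3136, 0.1754, 0.0122]), 0.76), (array([0.4712, 0.5447, 0.0155]), 0.72), (array([0.4839, 0.2332, 0.0163]), 0.55)]
shift [  1.6 153.2   3.3] turn [-0.  -0.3 -0. ] | tcp [0.486  0.2299 0.1612] yaw 0.977 t 42.80 w 0.072 F [-0.1 -0.2  0.5]
```

View pics/wrist24.png

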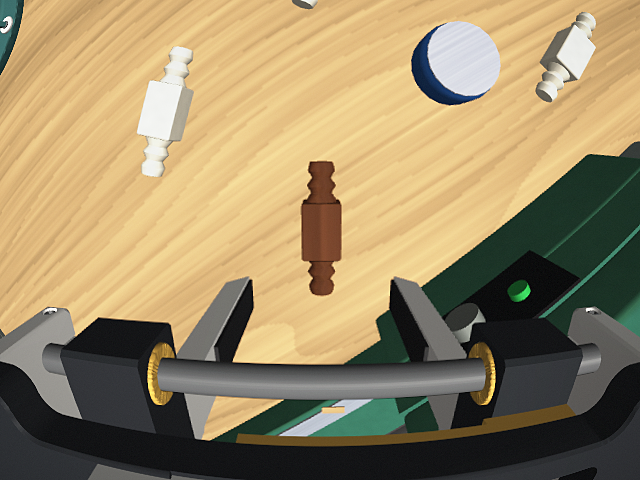

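Run:
```python
from h import *
im=cv2.imread('pics/top23.png');im2=cv2.imread('pics/scene23.png') if False else cv2.imread('pics/scene18.png')
a=cv2.resize(im[190:240,180:280],(800,400),interpolation=cv2.INTER_CUBIC);cv2.imwrite('pics/c24.png',a)
s=robot.snapshot('top')
for v in (207,212,217):
  for z in (.06,.1,.15): print(v,z,p2w(s,222,v,z)[:2])
w=robot.snapshot('wrist')
for z in (.06,.1,.13): print(z,w2world(w,460,315,z)[:2], w2world(w,447,330,z)[:2])
```

```text
207 0.06 [0.6048072  0.30030603]
207 0.1 [0.59687652 0.29423071]
207 0.15 [0.58696317 0.28663657]
212 0.06 [0.59242509 0.30011399]
212 0.1 [0.58488158 0.29404468]
212 0.15 [0.5754522  0.28645804]
217 0.06 [0.58007723 0.29992249]
217 0.1 [0.57291982 0.29385916]
217 0.15 [0.56397306 0.28628001]
0.06 [0.60610452 0.29461454] [0.61205188 0.27806397]
0.1 [0.58025136 0.29113495] [0.58534833 0.27695088]
0.13 [0.56086149 0.28852526] [0.56532067 0.27611607]
```

View pics/c24.png

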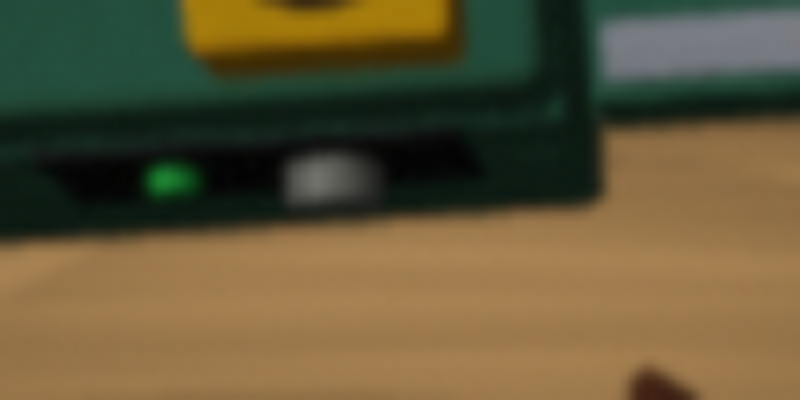

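The green-panel knob tip is at about (0.574, 0.291, 0.11), close to where the gripper body's corner would come. I'll grip the block 10 mm further from the lathe to keep clearance.

```bash
python3 -m creep '[[1,40,13,0,0,0,60],[1,85,13,0,0,0,60],[1,115,13,0,0,0,60],[1,125,13,0,0,0,60],[1,125,13,0,0,0,60]]'
python3 - <<'E'
from h import *
s=snap('wrist','wrist25.png')
s=snap('scene','scene25.png')
go([.4757,.2386,.009],.983)
E
```

```text
time: 43.52
tool_pos: [0.4759, 0.2389, 0.0366]
ee_rot: [-1.571, 0.0, 0.978]
wrist_force: [-0.2, 0.1, 0.8]
width: 0.0719
shift [-1.6 29.2  0.6] turn [ 0.1 -0.3  0.1] | tcp [0.477  0.2395 0.0382] yaw 0.978 t 43.62 w 0.072 F [-0.8 -0.5 -0.2]
```

View pics/wrist25.png

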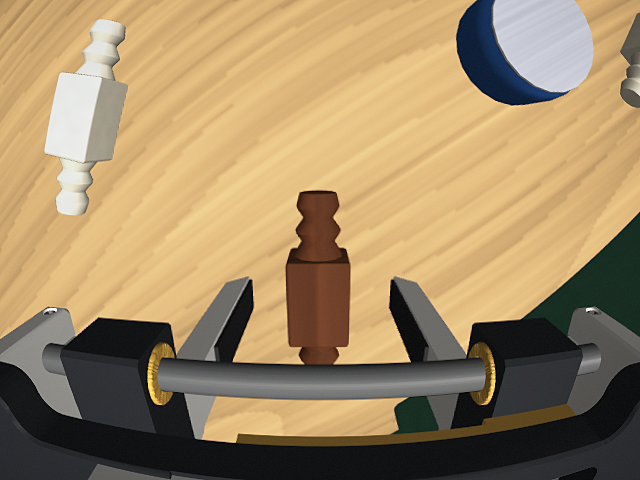

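View pics/scene25.png

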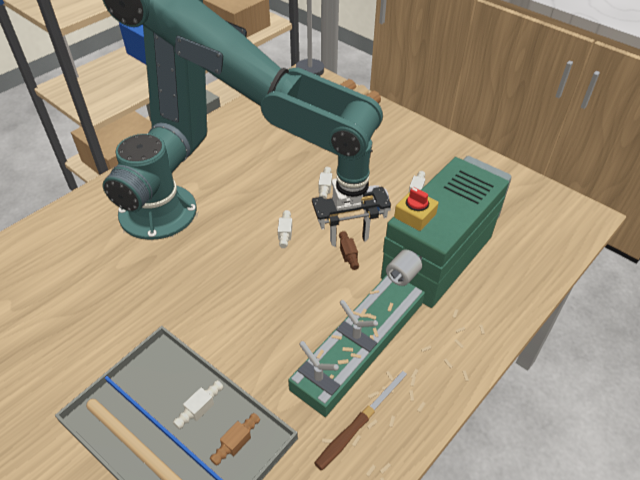

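```bash
python3 -m creep '[[-1,15,0,0,0,0,60],[-1,24,0,0,0,0,60],[-1,28,0,0,0,0,60],[-1,29,0,0,0,0,60],[-1,29,0,0,0,0,255]]'; python3 -m creep '[[0,0,0,0,0,0,255],[0,0,0,0,0,0,255],[0,0,0,0,0,0,255],[0,0,0,0,0,0,255],[0,0,0,0,0,0,255]]'; python3 -m creep '[[0,-20,0,0,0,0,255],[0,-60,0,0,0,0,255],[0,-110,0,0,0,0,255],[0,-130,0,0,0,0,255],[0,-130,0,0,0,0,255]]'
python3 - <<'E'
from h import *
s=snap('wrist','wrist26.png')
go([.423,-.295,.14],.05)
E
```

```text
time: 44.25
tool_pos: [0.4753, 0.2386, 0.0076]
ee_rot: [-1.571, -0.0, 0.979]
wrist_force: [-0.0, -0.8, -0.0]
width: 0.0648
time: 44.88
tool_pos: [0.4752, 0.2385, 0.0076]
ee_rot: [-1.571, -0.0, 0.979]
wrist_force: [-0.4, -0.5, 1.1]
width: 0.0339
time: 45.5
tool_pos: [0.4763, 0.239, 0.1395]
ee_rot: [-1.573, -0.004, 0.979]
wrist_force: [0.1, -0.4, -1.0]
width: 0.0339
shift [-472.    -2.8 -254.3] turn [-0.  53.2  0. ] | tcp [0.4752 0.2386 0.1374] yaw 0.979 t 45.55 w 0.034 F [ 0.  -0.1 -1.8]
```

View pics/wrist26.png

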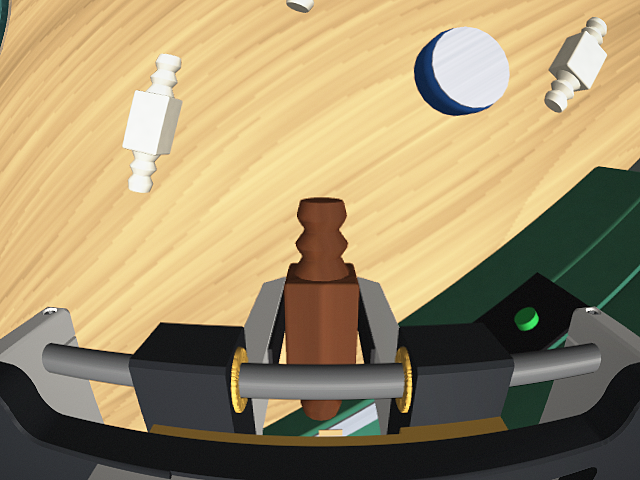

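```bash
python3 -m creep '[[-40,-3,-22,0,5,0,255],[-90,-3,-48,0,10,0,255],[-143,-3,-77,0,16,0,255],[-195,-3,-105,0,22,0,255],[-245,-3,-132,0,27,0,255]]'
python3 - <<'E'
from h import *
go([.423,-.295,.14],.05)
E
```

```text
time: 46.18
tool_pos: [0.4463, -0.0399, 0.138]
ee_rot: [-1.568, 0.003, 0.505]
wrist_force: [0.6, -0.1, -0.3]
width: 0.0338
shift [-143.8   -2.1 -212. ] turn [-0.1 26.1 -0.2] | tcp [ 0.4463 -0.0399  0.138 ] yaw 0.505 t 46.17 w 0.034 F [ 0.6 -0.1 -0.3]
```

```bash
python3 -m creep '[[-33,-2,-48,0,6,0,255],[-66,-2,-97,0,12,0,255],[-98,-2,-145,0,18,0,255],[-130,-2,-190,0,24,0,255],[-144,-2,-212,0,26,0,255]]'; python3 -m creep '[[0,30,0,0,0,0,255],[0,65,0,0,0,0,255],[0,75,0,0,0,0,255],[0,75,0,0,0,0,255]]'
python3 - <<'E'
from h import *
s=snap('wrist','wrist27.png')
for v in (150,156,160): print('wall',v,w2world(s,325,v,.03)[:2])
for v in (195,200): print('leg end',w2world(s,321,v,.09)[:2])
go([.423,-.295,.015],.05)
E
```

```text
time: 46.8
tool_pos: [0.4234, -0.2956, 0.1395]
ee_rot: [-1.568, 0.004, 0.049]
wrist_force: [0.7, 0.6, -0.6]
width: 0.0335
time: 47.3
tool_pos: [0.4245, -0.2929, 0.0659]
ee_rot: [-1.568, 0.002, 0.054]
wrist_force: [-0.2, 0.3, -0.7]
width: 0.034
wall 150 [ 0.42336841 -0.22097122]
wall 156 [ 0.42355897 -0.22444892]
wall 160 [ 0.42368629 -0.22676821]
leg end [ 0.42211809 -0.24007965]
leg end [ 0.42223254 -0.24220551]
shift [-2.4 52.4 -1.3] turn [-0.   0.2 -0. ] | tcp [ 0.4253 -0.2936  0.0674] yaw 0.054 t 47.35 w 0.034 F [-0.4 -0.8 -0.8]
```

View pics/wrist27.png

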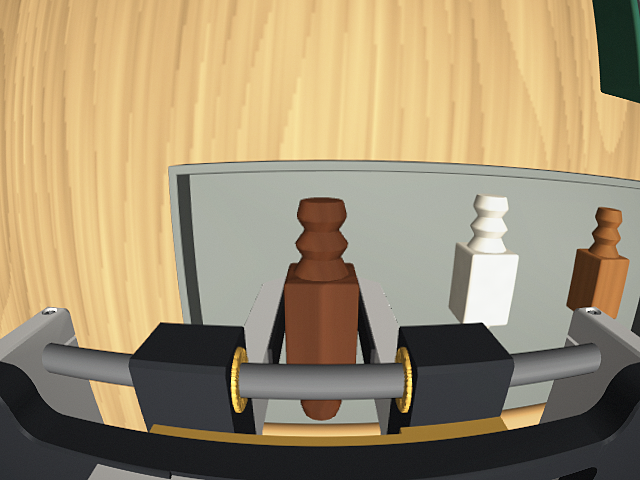

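```bash
python3 -m creep '[[-2,25,-4,0,0,0,255],[-2,40,-4,0,0,0,255],[-2,47,-4,0,0,0,255],[-2,51,-4,0,0,0,255],[-2,52,-4,0,0,0,255]]';python3 -m creep '[[0,0,0,0,0,0,255],[0,0,0,0,0,0,140],[0,0,0,0,0,0,110],[0,0,0,0,0,0,110]]'; python3 -m creep '[[0,-20,0,0,0,0,110],[0,-60,0,0,0,0,60],[0,-110,0,0,0,0,60],[0,-160,0,0,0,0,60]]'
python3 - <<'E'
from h import *
s=snap('wrist','wrist28.png')
s=snap('scene','scene28.png')
go([.45,.05,.34],.6)
E
```

```text
time: 47.98
tool_pos: [0.4238, -0.298, 0.0158]
ee_rot: [-1.571, -0.001, 0.054]
wrist_force: [0.7, -0.0, -0.4]
width: 0.0338
time: 48.48
tool_pos: [0.4237, -0.2979, 0.0157]
ee_rot: [-1.571, -0.0, 0.054]
wrist_force: [0.1, 0.3, -0.4]
width: 0.0535
time: 48.98
tool_pos: [0.4233, -0.2976, 0.1769]
ee_rot: [-1.571, 0.0, 0.054]
wrist_force: [0.3, -0.2, 0.2]
width: 0.0716
shift [  44.2 -159.9  346.9] turn [  0.7 -31.3   0.4] | tcp [ 0.4263 -0.3002  0.183 ] yaw 0.054 t 49.08 w 0.072 F [-0.  -0.2  0.4]
```

View pics/wrist28.png

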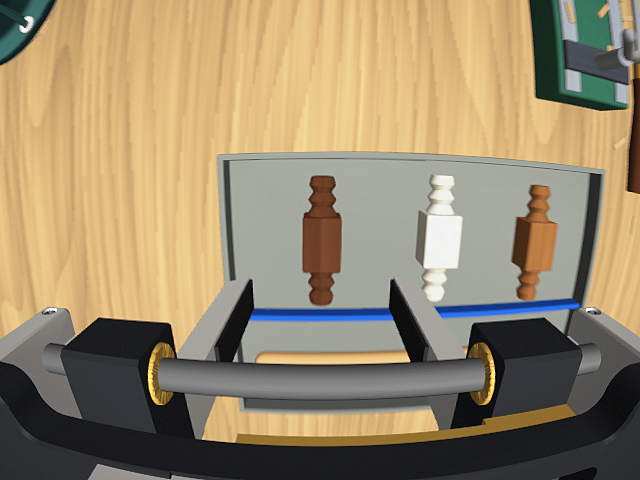

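View pics/scene28.png

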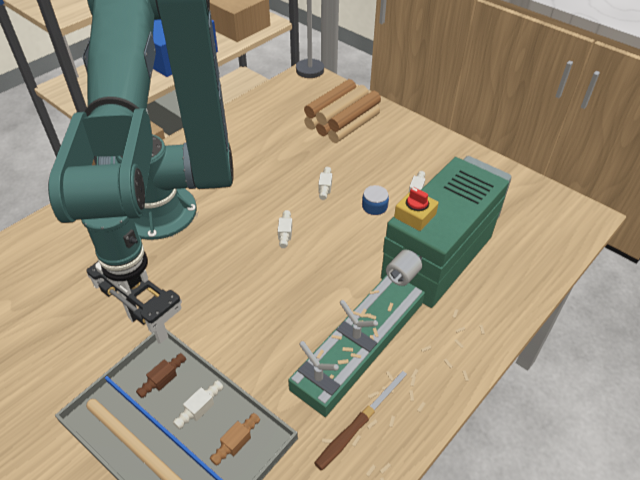

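All three legs lie flat in the wide compartment: dark at (321,240), white at (439,238), brown at (535,240) in the wrist picture. The dowel is in the channel. Now to the stop.

```bash
python3 -m creep '[[8,-40,50,0,-7,0,60],[17,-75,105,0,-14,0,60],[26,-110,165,0,-21,0,60],[35,-140,225,0,-27,0,60],[40,-160,280,0,-31,0,60]]'
python3 - <<'E'
from h import *
go([.6275,.2785,.34],1.652)
E
```

```text
time: 49.7
tool_pos: [0.4476, -0.0276, 0.3307]
ee_rot: [-1.571, -0.0, 0.597]
wrist_force: [1.1, 0.5, -0.2]
width: 0.0719
shift [320.8  -9.2 152.1] turn [  0.  -60.5   0. ] | tcp [ 0.4476 -0.0276  0.3307] yaw 0.597 t 49.70 w 0.072 F [ 1.1  0.5 -0.2]
```

```bash
python3 -m creep '[[50,-9,24,0,-10,0,60],[100,-9,48,0,-20,0,60],[150,-9,72,0,-30,0,60],[200,-9,96,0,-40,0,60],[245,-9,117,0,-50,0,60]]'
python3 - <<'E'
from h import *
go([.6275,.2785,.335],1.652)
E
```

```text
time: 50.32
tool_pos: [0.5856, 0.2069, 0.338]
ee_rot: [-1.569, 0.0, 1.474]
wrist_force: [0.3, 0.3, 0.5]
width: 0.0719
shift [ 75.3   2.9 -34.8] turn [ -0.1 -10.2  -0. ] | tcp [0.5856 0.2069 0.338 ] yaw 1.474 t 50.33 w 0.072 F [0.3 0.3 0.5]
```

```bash
python3 -m creep '[[40,3,-18,0,-8,0,60],[75,3,-35,0,-10,0,60],[75,3,-35,0,-10,0,60],[75,3,-35,0,-10,0,60]]'
python3 - <<'E'
from h import *
s=snap('wrist','wrist29.png')
c=cv2.resize(s['color'][180:330,220:420],(800,600),interpolation=cv2.INTER_CUBIC);cv2.imwrite('pics/c29.png',c)
print([(np.round(d['point'],4),d['p']) for d in robot.landmark_of('stop_top','wrist')])
snap('top','top29.png');print([(np.round(d['point'],4),d['p']) for d in robot.landmark_of('stop_top','top')])
print([(np.round(d['point'],4),d['p']) for d in robot.landmark_of('leg0','top')])
print([(np.round(d['point'],4),d['p']) for d in robot.landmark_of('dowel','top')])
snap('scene','scene29.png');print([(np.round(d['point'],4),d['p']) for d in robot.landmark_of('stop_top','scene')])
go([.6275,.2785,.2555],1.652)
E
```

```text
time: 50.82
tool_pos: [0.6273, 0.2755, 0.3356]
ee_rot: [-1.569, 0.001, 1.642]
wrist_force: [0.8, 0.0, 0.4]
width: 0.0721
[(array([0.6254, 0.2798, 0.2772]), 0.89)]
[(array([ 0.5369, -0.2981,  0.0196]), 0.65)]
[(array([0.2679, 0.3776, 0.0154]), 0.98), (array([0.4696, 0.5415, 0.0192]), 0.97), (array([ 0.6427, -0.2987,  0.0222]), 0.77), (array([ 0.534 , -0.3004,  0.0226]), 0.6), (array([ 0.795 , -0.0954, -0.0027]), 0.17)]
[(array([ 0.5278, -0.432 ,  0.0153]), 0.75), (array([ 0.6869, -0.1019,  0.1257]), 0.28)]
[(array([0.63  , 0.2778, 0.2727]), 0.61), (array([ 0.5308, -0.4314,  0.0163]), 0.25)]
shift [ 3.  81.6 -0.3] turn [ 0.1 -0.6  0. ] | tcp [0.6274 0.2754 0.3371] yaw 1.642 t 51.23 w 0.072 F [-0.1 -0.2  0.1]
```

View pics/wrist29.png

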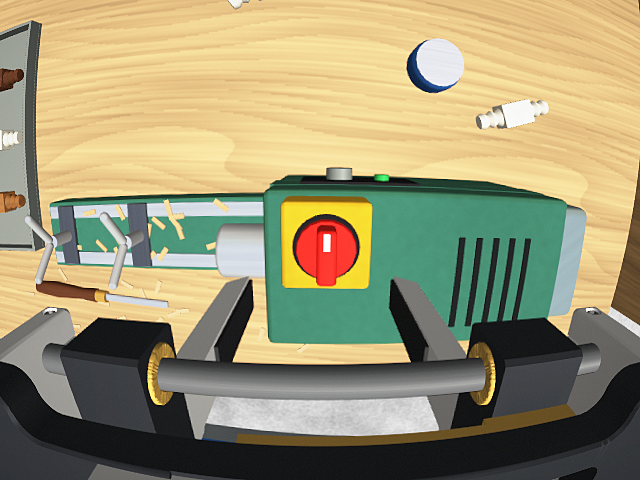

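View pics/c29.png

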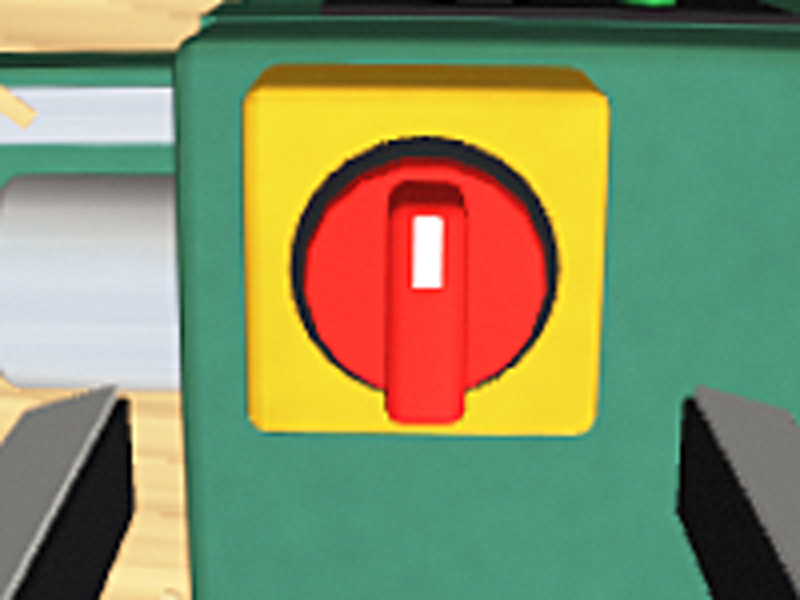

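View pics/top29.png

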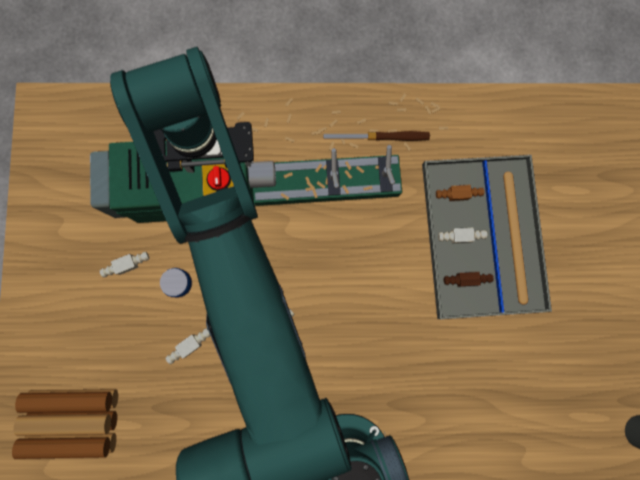

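```bash
python3 -m creep '[[3,25,0,0,0,0,110],[3,50,0,0,0,0,110],[3,68,0,0,0,0,110],[3,76,0,0,0,0,110],[3,80,0,0,0,0,110]]'
python3 - <<'E'
from h import *
s=snap('wrist','wrist30.png')
s=snap('top','top30.png')
print(legpca(s,[.42,-.305],'dark'),legpca(s,[.642,-.3],'brown'),legpca(s,[.533,-.3],'white'))
go([.6275,.2785,.2555],1.652)
E
```

```text
time: 51.85
tool_pos: [0.6273, 0.2789, 0.2564]
ee_rot: [-1.571, -0.0, 1.642]
wrist_force: [-0.9, -0.2, 0.1]
width: 0.0537
{'n': 597, 'mean': array([ 0.4267, -0.3062]), 'rect': (427, -307, 36, 127), 'yaw': np.float64(-1.529)} {'n': 435, 'mean': array([ 0.6473, -0.2961]), 'rect': (647, -297, 119, 34), 'yaw': np.float64(-1.505)} {'n': 436, 'mean': array([ 0.5391, -0.2994]), 'rect': (539, -300, 117, 33), 'yaw': np.float64(-1.529)}
shift [-0.5  1.2 -0.1] turn [ 0.  -0.6  0. ] | tcp [0.6274 0.2789 0.2567] yaw 1.642 t 51.95 w 0.053 F [-0.3  0.2  0.3]
```

View pics/wrist30.png

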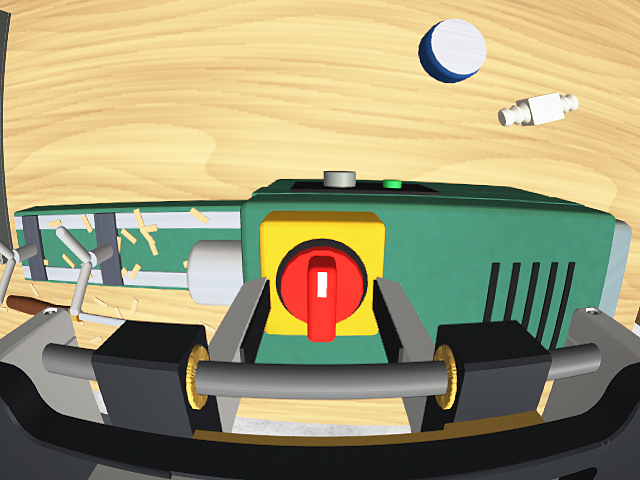

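Legs and dowel check out, and the fingers straddle the bar. Gripping it.

```bash
python3 -m creep '[[0,0,0,0,0,0,255],[0,0,0,0,0,0,255],[0,0,0,0,0,0,255],[0,0,0,0,0,0,255],[0,0,0,0,0,0,255]]'; python3 -m creep '[[0,0,0,0,3,0,255],[0,-1,0,0,7,0,255],[0,-2,0,0,11,0,255],[0,-2.5,0,0,15,0,255],[0,-3,0,0,19,0,255]]'
```

```text
time: 52.58
tool_pos: [0.6273, 0.279, 0.2564]
ee_rot: [-1.571, -0.0, 1.642]
wrist_force: [-0.0, -0.4, -0.9]
width: 0.0141
time: 53.2
tool_pos: [0.6273, 0.279, 0.2583]
ee_rot: [-1.57, 0.001, 1.309]
wrist_force: [0.4, -0.2, -2.2]
width: 0.0137
```

```bash
python3 -m creep '[[0,-0.6,0,0,4,0,255],[0,-1.3,0,0,8,0,255],[0,-2,0,0,12,0,255],[0,-2.5,0,0,16,0,255],[0,-3,0,0,19,0,255]]'; python3 -m creep '[[0,-0.6,0,0,4,0,255],[0,-1.3,0,0,8,0,255],[0,-2,0,0,12,0,255],[0,-2.5,0,0,16,0,255],[0,-3,0,0,19,0,255]]'
python3 - <<'E'
from h import *
o=robot.get_obs();print(o['ee_rot'],o['wrist_torque'],o['wrist_force'],o['tool_pos'])
snap('scene','scene31.png');snap('wrist','wrist31.png')
E
```

```text
time: 53.82
tool_pos: [0.6273, 0.279, 0.2617]
ee_rot: [-1.57, 0.0, 0.978]
wrist_force: [0.6, -0.6, -1.0]
width: 0.0135
time: 54.45
tool_pos: [0.6273, 0.279, 0.2644]
ee_rot: [-1.57, 0.001, 0.646]
wrist_force: [-0.2, -0.7, -1.5]
width: 0.0136
[-1.57048982e+00  1.01442976e-03  6.45841664e-01] [-0.02660702 -0.08449897  0.09609286] [-0.19474601 -0.73268478 -1.46974895] [0.62726617 0.27895907 0.26444138]
```

View pics/wrist31.png

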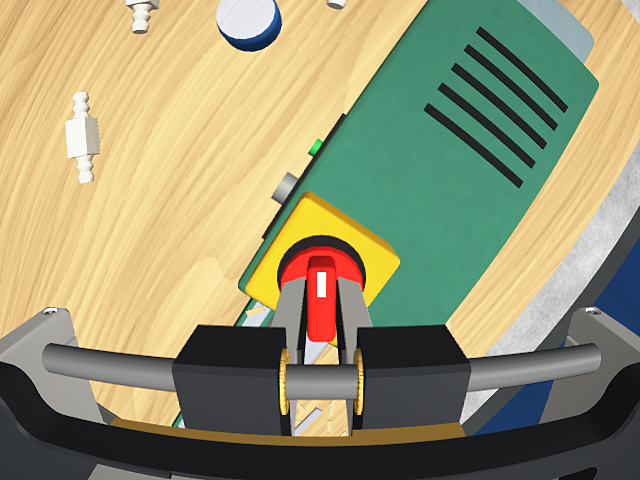

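```bash
python3 -m creep '[[0,-0.3,0,0,1,0,255],[0,-0.6,0,0,2.5,0,255],[0,-0.8,0,0,4,0,255],[0,-0.8,0,0,4,0,255]]'
python3 -c "
from h import *
o=robot.get_obs();print(o['wrist_torque'],o['joint_torque'])"
python3 -m creep '[[0,-0.2,0,0,1.5,0,255],[0,-0.2,0,0,3,0,255],[0,-0.2,0,0,3,0,255]]'
python3 -c "
from h import *
o=robot.get_obs();print(o['wrist_torque'],o['joint_torque'])"
```

```text
time: 55.05
tool_pos: [0.6272, 0.279, 0.2653]
ee_rot: [-1.571, 0.001, 0.578]
wrist_force: [1.3, -0.2, -5.7]
width: 0.0136
[-0.08487283 -0.25467476  0.59065757] [ 2.30859005e-02 -5.11066103e+01 -3.27213764e+01  1.58170382e-01
  4.34943577e-01  6.05896041e-01]
time: 55.42
tool_pos: [0.6271, 0.2791, 0.2656]
ee_rot: [-1.57, 0.001, 0.525]
wrist_force: [0.7, 1.3, -7.8]
width: 0.0146
[-0.02388699 -0.17265597  0.66254874] [ -0.48047209 -52.82034874 -33.99155259  -0.05830277   0.42767194
   0.70460524]
```

End stop reached: the torque rose to 0.66 N m and the head stopped following. Release and retreat.

```bash
python3 -m creep '[[0,1,0,0,-3,0,255],[0,1,0,0,-3,0,110],[0,1,0,0,-3,0,80],[0,1,0,0,-3,0,80],[0,1,0,0,-3,0,80]]';  python3 -m creep '[[0,-15,0,0,0,0,80],[0,-45,0,0,0,0,80],[0,-80,0,0,0,0,60],[0,-80,0,0,0,0,60]]'
python3 - <<'E'
from h import *
for c in ['top','scene','wrist']:
    s=snap(c,c+'32.png')
    print([(np.round(d['point'],4),round(d['p'],2)) for d in robot.landmark_of('stop_top',c)])
go([.45,.2,.35],.6)
E
```

```text
time: 56.05
tool_pos: [0.6274, 0.279, 0.266]
ee_rot: [-1.571, -0.001, 0.577]
wrist_force: [0.0, 0.6, -0.0]
width: 0.0502
time: 56.55
tool_pos: [0.6281, 0.2793, 0.3505]
ee_rot: [-1.573, -0.009, 0.578]
wrist_force: [-0.4, 0.7, -0.2]
width: 0.0716
[]
[(array([0.6274, 0.2796, 0.2839]), 0.83)]
[(array([0.6284, 0.281 , 0.2856]), 0.83)]
shift [-191.3   -6.2   30.5] turn [-0.1 -1.3 -0.2] | tcp [0.6269 0.2789 0.343 ] yaw 0.578 t 56.85 w 0.072 F [ 0.7 -0.3 -0.5]
```

View pics/wrist32.png

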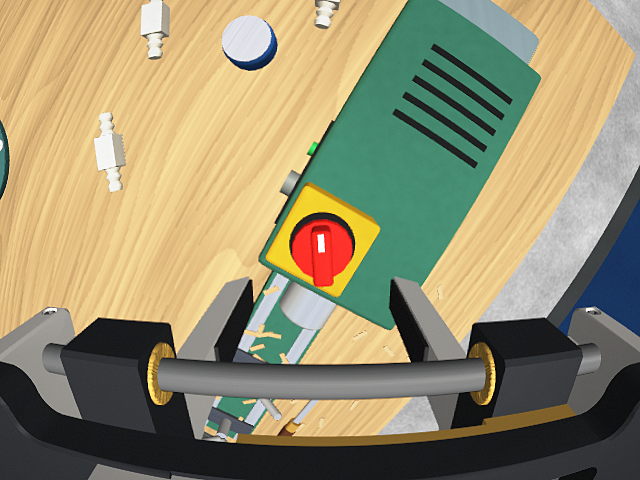

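View pics/scene32.png

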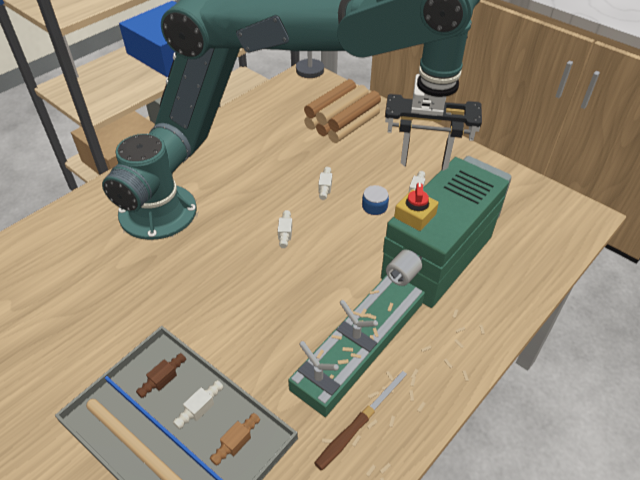

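```bash
python3 -m creep '[[-50,-10,8,0,0,0,60],[-100,-10,16,0,0,0,60],[-100,-10,16,0,0,0,60]]'
python3 - <<'E'
from h import *
s=snap('top','top33.png'); cv2.imwrite('pics/c33.png',cv2.resize(s['color'][140:330,190:570],(800,400),interpolation=cv2.INTER_CUBIC))
E
```

```text
time: 57.22
tool_pos: [0.5316, 0.2367, 0.355]
ee_rot: [-1.57, 0.002, 0.578]
wrist_force: [0.6, 0.6, 0.4]
width: 0.0722
```

View pics/c33.png

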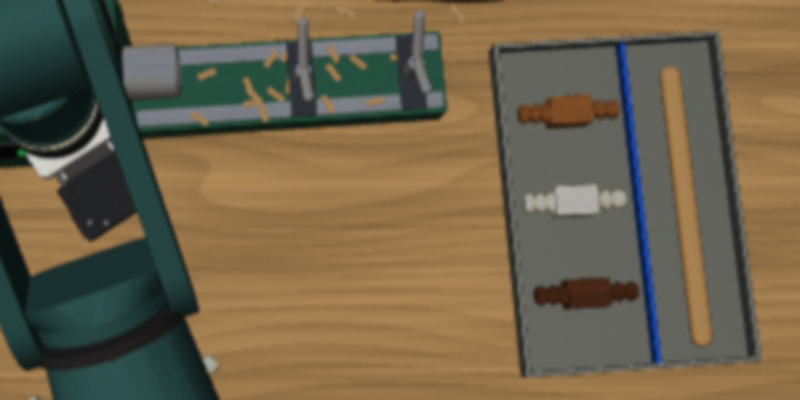

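The three legs and the dowel lie flat in their compartments, and the lathe is empty.

```bash
python3 -c "
from h import *
print(robot.close_job())"
```

```text
the job is handed in; nothing more can be done
None
```

The job is done in the order asked and handed in at about 57 s; `close_job` gives no verdict.

- **Stop pressed:** I pushed the red stop down until its top came to rest about 10 mm lower, at z ≈ 0.274 m, against a firm 17 N. It stayed down while I worked.
- **Dowel:** I drew it out in four pulls over the V rests, lifted it near its middle and laid it in the narrow channel.
- **Legs:** The brown and dark legs and the rightmost of the four white ones lie flat in the wide compartment. I left the other three white ones on the bench.
- **Stop released:** I then turned the stop clockwise about 1.0 rad to its end stop, where the torque rose to 0.66 N m. The head came back up to z ≈ 0.284–0.286 m, against 0.285 m at the start.

**Last checks:** The final pictures show the dowel and all three legs in place and the spindle empty. The tin and gouge were never touched and look unmoved. The top camera could not see the stop after the turn because the arm hid it, but the scene and wrist cameras agreed it was up. The legs sit closer to the divider than to the outer wall. By the wrist picture, the gap is between about 1 and 8 mm for the brown leg. They lie flat and clear of it.

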